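# Close two split moulds rim on rim and clamp the stack for curing

### The arm

A 7-joint arm with a two-finger parallel gripper is mounted at the origin on a cart in front of the work surface, level with it; the furniture and walls round the work are solid. World frame = base frame: x ahead of the robot, y to its left, z up, the work surface at z = 0. Lengths are in m, angles in rad, forces in N, time in s.
With the tool pointing down it reaches from about 0.4 to 0.85 m from the base axis. Payload 10.4 kg.
Tool frame: the origin (TCP) lies at the centre of the arm's flange, where the gripper is bolted on; the fingertips stand 182 mm ahead of it and the grasp point (between the pads) lies r.grasp_offset ahead of it (r.grasp_offset is the distance from the TCP to the grasp point, in m); z points along the fingers, y is the line along which they close (so a half turn about z gives the same grasp; the last joint's range is limited). The gripper opens to 87 mm and grips with 3 to 60 N. Pads are 19 mm wide; open, the fingers measure 117 mm over their backs; the gripper's body (75 mm by 190 mm) begins 51 mm behind the grasp point.
Start: joints at [-0.023, 0.332, -0.065, 1.46, 0.022, 1.35, -0.088], TCP at [0.625, 0, 0.405] pointing down, gripper open.
Joint ranges: [-2.6, 2.6], [-0.5, 2.12], [-1.47, 1.34], [0.16, 2.42], [-1.27, 4.41], [0.06, 2.06], [-2.6, 2.6]. Speed limits (rad/s): [2.22, 2.22, 2.79, 2.79, 3.14, 3.14, 3.14].

### API

Orientations are given as a unit quaternion [x, y, z, w].
In Python, from bench import status, vision, job, spotter, r gives the robot as it stands. The module is installed in compiled form; this text tells all that it offers.
- The arm moves only by the tool play_rows, never from a script. Its argument "series" is a list of rows, each a list of 6 numbers: the shift along the tool's x, y, z each as a share of 150 mm, from -1 to 1, then the turn, a rotation vector about the tool's x, y, z each as a share of 30 degrees, from -1 to 1. In form: [[x, y, z, ax, ay, az], ...]. A call has 1 to 5 rows; each row is the pose to reach, as a shift and turn from the pose commanded when the call began, along the tool's axes at that moment; what a row does not reach only later rows make up. A row lasts 1/10 s, in which the tool goes at most 50 mm and 8.59 degrees, less where a joint would pass 70% of its speed; a pose out of reach is approached as far as the arm can. A call with a number of a shift or a turn outside -1 to 1 is refused whole. A call with a gripper value outside its range is refused whole. "fingers" is the opening, from -1 (shut) to 1 (fully open), set as the call begins (left out, the last holds). The fingers move at their own pace and stop on an object; "squeeze" is the grip in N (left out, the last holds). Time passes only in rows, so rows that repeat a pose let the fingers close. It gives the time, the measured TCP pose, the force, the opening and the grip force at its end, in the units of the state.
- status.read_state(): the state, without advancing time (a new reading comes with each control period).
- vision.camera(name): name is "scene" or "side" or "wrist"; returns the picture (480x640x3 uint8, blue, green, red); there is no depth.
- vision.calibration(name): a dict with "fx", "fy", "cx", "cy" (pixels), "rvec" (rotation vector, rad) and "tvec" (3), from world to camera coordinates, as OpenCV has them; the wrist camera has in their place "T_tool_cam" (4x4, takes a point from camera to tool coordinates, whose origin is the TCP and whose axes are the flange's). Camera axes: x right, y down, z forward; pixel columns grow to the right and rows downward; lengths in m; the calibration is good to about 2 mm. The wrist camera is an equidistant fisheye: a pixel r from the principal point sees the ray r / f radians off the axis. A picture is of the moment at which its call begins: read the wrist's pose just before it. calibration takes no time and is no camera call.
- job.close_job(): hands the job in; it is judged then, once.
Trained networks look in the newest picture that a camera, given by its name, has taken for a name from the list of things; names that differ only in an ending like _2 or _b are one class to them, and where a whole thing is asked for, a point or a joint stands for the part that bears it (a point fixed in the world has none). Each returns a list of dicts, best first, with "conf" (0 to 1); they miss things now and then, are a little off and sometimes report something else, mostly with a low value. They report only what shows in the picture. A call takes as long as a camera call. They do not tell look-alikes from the thing itself.
- spotter.boxes_of(camera, name): "point" ([x, y, z] in m, in world coordinates, good to about 4 mm: the middle of the surface that is visible of it).
- spotter.regions_of(camera, name): "pixels" (480x640 bool, what is visible of it).
The state is a dict: "time": time; "joint_positions": joint angles; "joint_vel": joint speeds; "joint_torque": joint torques, N m; "ee_pos": TCP position; "eef_rot": TCP orientation; "ft_force": force on the tool from outside, world axes, zero at the start; "torque": the same for the moment, N m; "width": finger opening in m; "grip_force": force on a finger pad.
Only numpy, scipy, OpenCV 4.12 (cv2) and the standard library are available. Lean on these libraries where they do the work, as an engineer would, in place of code of your own. Each camera call takes 0.05 s, during which the arm holds its last target. There are 200 camera calls.

### The job

Close the two split moulds on the clamping station for curing: take the wide cap off the draining board and set it mouth down on the wide cup that stands on the station's round bed, rim on rim all round; stand the narrow cup mouth up in the middle of the wide cap and close it with the narrow cap, mouth down, rim on rim. Then loosen the star knob all the way, swing the clamp arm to the closed mark over the stack and tighten the knob again so that the pad holds the stack down. Leave the sample cup, the tape roll, the stopper and the gel can where they stand.

Things in the scene. Friction and masses are not known exactly. Their poses are not given: they have to be found in the camera images.
- station: Fixed clamping station. Aluminium base plate 12 mm thick, x -68 to 218 mm, y +-50 mm; round steel bed 72 mm across, its top 24 mm above the table; 160 mm from the bed's axis along +x an upright post 26 mm thick with dial and arm hub (66 mm across, up to 212 mm above the table). Origin: on the bed's axis at table height, z up.
- bed (a point): Centre of the bed's top face, 24 mm above the table; the wide cup starts here, off-centre by up to 5 mm.
- post (a point): A point on the post's axis (the swing arm's vertical hinge), 205 mm above the table.
- swing_arm (a joint): Clamp arm about the post, rad. 0 = closed mark: pad centred over the bed. Grows counter-clockwise from above, -0.25 to 1.75; starts at 1.1 to 1.6. No stop at 0; friction 0.15 N m, stays where left. Grey bar 26 mm wide, 187 to 203 mm above the table; its round head, 38 mm across with its top at 206 mm, is 160 mm from the post's axis.
- knob (a joint): Red star knob on the arm's head, rad relative to the arm: 0 = tight, 1.35 = loose (both stops); loosens counter-clockwise from above. Takes about 0.2 N m, stays where left; starts at 0 to 0.15. Lifts the pad 6.9 mm per rad: face 167 mm above the table when tight, 176 when loose. The finished stack's top is at 170 mm: a tight pad would knock it; tightened over it, it presses with about 9 N.
- knob_grip (a point): Centre of the star knob, at the height to grip it: about 28 mm across, gripping height 12 mm (218 to 230 mm above the table), with 12 mm of thin stem between it and the head. It turns about the vertical through this point.
- board: Steel draining board, fixed: a plate 235 mm wide and 135 mm deep on rod legs, sloping up away from the robot at 0.52 rad (30 degrees), with two plastic studs 22 mm thick and 19 mm high standing square on it, 105 mm apart along the board's y. Origin: under the board's middle, at table height; the middle of the sloping face is 48 mm above it. Each stud carries one cap.
- wide_cup: Lower half of the wide mould: open cup of cream plastic, mouth up, 40 mm high, body 52 mm across, rim flange 64 mm across, 5 mm thick and 9 mm wide. Origin: centre of its underside, z towards the mouth. 90 g. It already stands on the bed.
- wide_cap: Upper half of the wide mould: open cup of cream plastic, mouth down, 36 mm high, body 52 mm across, rim flange 64 mm across, 5 mm thick and 9 mm wide. Origin: centre of its rim face (the mouth); z points to the closed flat end, 36 mm away. 80 g. Starts mouth down on a stud of the draining board, so z leans 30 degrees from vertical.
- narrow_cup: Lower half of the narrow mould: open cup of cream plastic, mouth up, 36 mm high, body 40 mm across, rim flange 52 mm across, 5 mm thick and 9 mm wide. Origin: centre of its underside, z towards the mouth. 60 g. Starts standing on the table.
- narrow_cap: Upper half of the narrow mould: open cup of cream plastic, mouth down, 34 mm high, body 40 mm across, rim flange 52 mm across, 5 mm thick and 9 mm wide. Origin: centre of its rim face (the mouth); z points to the closed flat end, 34 mm away. 55 g. Starts mouth down on the other stud of the draining board.
- sample_cup: Bystander: white screw-cap sample cup, 53 mm across, 62 mm high. Origin: centre of its underside.
- tape: Bystander: roll of black tape lying flat, 64 mm across, 19 mm high. Origin: centre of its underside.
- stopper: Bystander: black rubber stopper, 31 mm across, 28 mm high. Origin: centre of its underside.
- gel_can: Bystander: open yellow tin with pale gel, 94 mm across, 108 mm high. Origin: centre of its underside.
- pad: Spring pad under the arm's head that presses on the stack: black rubber disc 34 mm across. Origin: centre of its lower face (167 mm above the table when the knob is tight and the pad is free). Driven by the knob; spring 3 N per mm.
Mind the look-alikes: they are no part of the job. Leave any orange look-alike of the wide_cap alone.

How it is judged:
By the outcome, as a careful person would: the job done as asked, in the order asked, and still so for the second after the job is handed in, with the robot touching nothing.
It also fails if it takes over 72 s, if anything falls off the work surface, if the arm or the gripper's body presses on something with over 40 N, if the wrist force passes 120 N, or if a joint passes its speed limit or range.

## Working session

There is one attempt and no reset: what is moved stays moved. The work goes in short steps, Python scripts to look and compute and a tool call to move; the robot and the scene stay as the last step left them, time stands still between calls to the robot, and variables do not carry over. Pictures are saved under pics/ and viewed, at most 10 in all, crops included, and the job is handed in when it is done.

Besides the shell and the picture viewer there is one more tool, called after "Request:" as name([rows], argument=value, ...), one row to a line, values as JSON. play_rows: Moves the arm, as the interface text tells. Shift numbers are shares of 150 mm and turn numbers shares of 30 degrees, none past 1 either way. Its arguments: {"type":"object","properties":{"series":{"type":"array","items":{"type":"array","items":{"type":"number"}}},"fingers":{"type":"number"},"squeeze":{"type":"number"}},"required":["series"]}

```bash
mkdir -p pics; cat > h.py <<'E'
import numpy as np, cv2
from scipy.spatial.transform import Rotation as R
from bench import status, vision, job, spotter, r
def pt(l): return [(np.round(d['point'],3).tolist(), round(d['conf'],2)) for d in l]
def proj(cam,P):
    c=vision.calibration(cam); K=np.array([[c['fx'],0,c['cx']],[0,c['fy'],c['cy']],[0,0,1.]])
    return cv2.projectPoints(np.array(P,float).reshape(-1,1,3),np.array(c['rvec'],float),np.array(c['tvec'],float),K,None)[0][:,0]
E
python3 - <<'E'
from h import *
s=status.read_state(); print(s, r.grasp_offset)
for c in ('scene','side','wrist'):
    im=vision.camera(c); cv2.imwrite(f'pics/{c}0.png',im)
    k=vision.calibration(c); print(c,k)
    for n in ('wide_cap','narrow_cap','wide_cup','narrow_cup','knob','station','board','swing_arm','sample_cup','tape','stopper','gel_can'):
        print(n,pt(spotter.boxes_of(c,n)))
print(status.read_state()['time'])
E
```

```text
{'time': 0.0, 'joint_positions': array([-0.02259809,  0.33287076, -0.06470547,  1.46094046,  0.02158546,
        1.34989772, -0.08845346]), 'joint_vel': array([ 6.94966490e-05,  2.14926156e-03,  1.70375535e-03,  1.38982970e-03,
       -4.67539172e-04,  1.50145344e-03, -1.28010703e-03]), 'joint_torque': array([-1.20520472e-04, -6.23245955e+01,  2.44190963e-02, -3.89891267e+01,
       -6.13984605e-02,  3.97891912e-02,  1.87085252e-04]), 'ee_pos': array([6.24871042e-01, 1.02216367e-05, 4.03954864e-01]), 'eef_rot': array([ 7.07082711e-01,  7.07130494e-01, -5.19935213e-04, -4.84545584e-04]), 'ft_force': array([ 1.05747149, -0.28746424,  0.4971623 ]), 'torque': array([-0.01061636,  0.01076897, -0.01583227]), 'grip_force': 0.0, 'width': 0.08728602480105642} 0.1635
scene {'fx': 444.309033538344, 'fy': 444.309033538344, 'cx': 324.5231097658251, 'cy': 238.13959826935374, 'rvec': array([ 0.57410315, -2.43575505,  1.44247933]), 'tvec': array([0.49365974, 0.22908002, 1.14982999])}
wide_cap [([0.569, 0.243, 0.063], 0.77), ([0.568, 0.465, 0.019], 0.68)]
narrow_cap [([0.606, 0.339, 0.066], 0.64), ([
[... 1492 characters left out ...]
70580497e-01,
         7.43390746e-02],
       [ 9.99999327e-01,  1.11503858e-03,  3.19662290e-04,
        -1.15071209e-04],
       [-6.03012498e-06, -2.70580685e-01,  9.62697301e-01,
         1.99856715e-02],
       [ 0.00000000e+00,  0.00000000e+00,  0.00000000e+00,
         1.00000000e+00]])}
wide_cap [([0.579, 0.195, 0.054], 0.67)]
narrow_cap []
wide_cup [([0.523, -0.029, 0.051], 0.59)]
narrow_cup []
knob []
station [([0.556, -0.064, 0.017], 0.66)]
board [([0.599, 0.175, 0.056], 0.61)]
swing_arm [([0.6, 0.177, 0.056], 0.58)]
sample_cup [([0.43, 0.189, 0.059], 0.62), ([0.63, 0.054, 0.026], 0.59)]
tape []
stopper [([0.629, 0.054, 0.026], 0.64)]
gel_can [([0.554, -0.066, 0.016], 0.34)]
1.95
```

View pics/scene0.png

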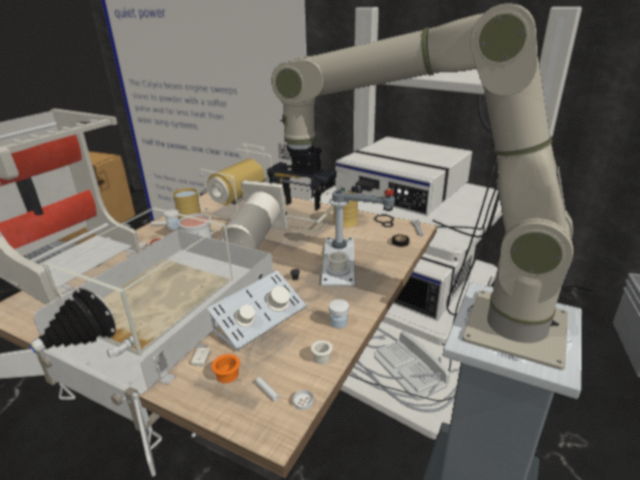

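View pics/side0.png

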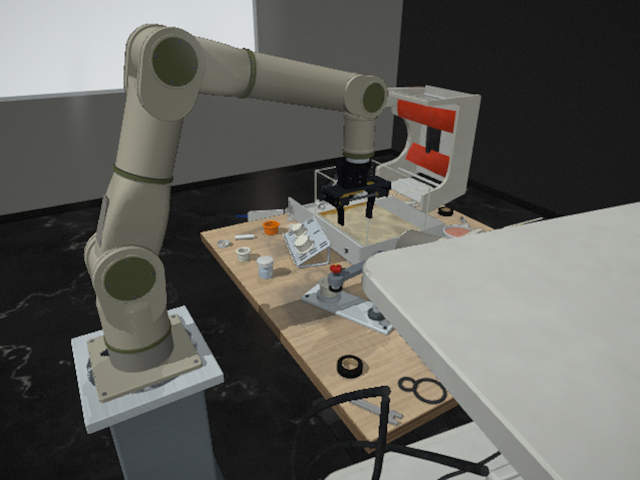

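The caps sit on the board at scene (278,297) (the larger one) and (246,315) (the smaller one). The narrow cup is at (321,351), and the wide cup is on the bed at about (338,262). Look-alikes for the wide cap: the orange cup at (226,368), the sample cup at (338,313) and the dish at (302,400). I choose (278,297): it is cream, large and on a board stud. Next I'll take wrist close-ups.

Request:
play_rows([
  [1, -0.6, -0.3, 0, 0, 0],
  [1, -0.6, -0.3, 0, 0, 0],
  [1, -0.6, -0.3, 0, 0, 0],
  [1, -0.6, -0.3, 0, 0, 0],
], fingers=1, squeeze=15)

```text
time: 2.35
ee_pos: [0.533, 0.1535, 0.4511]
eef_rot: [0.706, 0.708, 0.001, -0.0]
ft_force: [0.2, 0.2, 0.2]
width: 0.0867
grip_force: 0.0
```

Request:
play_rows([
  [0.6, 0, 0, 0, 0, 0],
  [0.6, 0, 0, 0, 0, 0],
  [0.6, 0, 0, 0, 0, 0],
])

```text
time: 2.65
ee_pos: [0.5331, 0.2463, 0.4495]
eef_rot: [0.704, 0.71, 0.001, -0.001]
ft_force: [-0.1, 0.5, -0.6]
width: 0.0872
grip_force: 0.0
```

```bash
cat >> h.py <<'E'
def T_wc(s=None):
    s=s or status.read_state(); T=np.eye(4); T[:3,:3]=R.from_quat(s['eef_rot']).as_matrix(); T[:3,3]=s['ee_pos']
    return T@vision.calibration('wrist')['T_tool_cam']
def wproj(T,P):
    c=vision.calibration('wrist'); p=(np.asarray(P,float)-T[:3,3])@T[:3,:3]
    rr=np.hypot(p[:,0],p[:,1]); k=c['fx']*np.arctan2(rr,p[:,2])/np.maximum(rr,1e-9)
    return np.c_[c['cx']+k*p[:,0],c['cy']+k*p[:,1]]
E
python3 - <<'E'
from h import *
s=status.read_state(); print(s['ee_pos'],s['time'])
im=vision.camera('wrist'); cv2.imwrite('pics/w1.png',im); np.save('w1T.npy',T_wc(s))
for n in ('wide_cap','narrow_cap','narrow_cup','board'):
    l=spotter.regions_of('wrist',n)
    print(n,pt(spotter.boxes_of('wrist',n)))
    for i,d in enumerate(l[:3]):
        m=d['pixels'].astype(np.uint8); np.save(f'w1_{n}_{i}.npy',m)
        print('  reg',round(d['conf'],2),cv2.boundingRect(m),m.sum())
E
```

```text
[0.53305603 0.24631    0.44953579] 2.65
wide_cap [([0.57, 0.463, 0.013], 0.71), ([0.579, 0.227, 0.068], 0.65)]
  reg 0.97 (339, 200, 64, 60) 2950
  reg 0.65 (332, 0, 61, 38) 1860
  reg 0.59 (388, 345, 24, 18) 348
narrow_cap [([0.613, 0.318, 0.069], 0.84)]
  reg 0.81 (383, 114, 53, 50) 2032
narrow_cup [([0.401, 0.324, 0.032], 0.79)]
  reg 0.67 (182, 115, 48, 46) 1656
board [([0.618, 0.28, 0.057], 0.89), ([0.627, 0.054, 0.025], 0.32)]
  reg 0.94 (314, 68, 182, 240) 21312
```

View pics/w1.png

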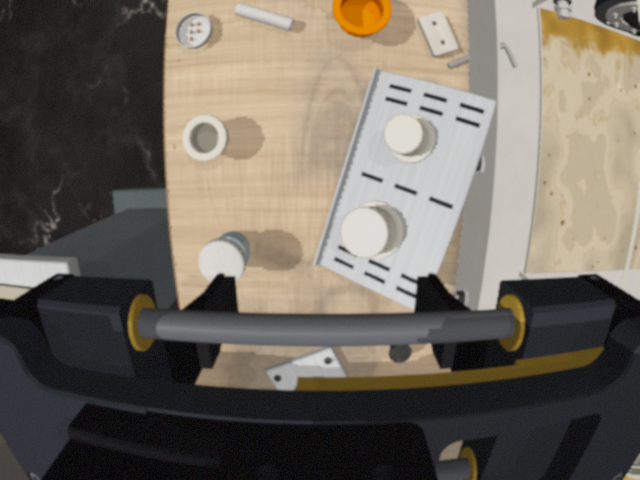

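The wrist view shows the wide cap (cream, large) at (370,230), the narrow cap at (405,135), the narrow cup at (204,138), the orange look-alike at (362,12) and the sample cup at (222,258). Board corners are at (377,70), (496,100) and (317,263). This matches my choice.

```bash
cat >> h.py <<'E'
from scipy.optimize import least_squares
def rings(spec):  # spec: list of (z,diam)
    a=np.linspace(0,2*np.pi,72,endpoint=False)
    return np.vstack([np.c_[d/2*np.cos(a),d/2*np.sin(a),0*a+z] for z,d in spec])
W_CAP=rings([(0,.064),(.005,.064),(.005,.052),(.036,.052)]); N_CAP=rings([(0,.052),(.005,.052),(.005,.04),(.034,.04)])
W_CUP=rings([(0,.052),(.035,.064),(.04,.064)]); N_CUP=rings([(0,.04),(.031,.052),(.036,.052)])
def feat(m,hull=True):
    m=m.astype(np.uint8)
    cs=cv2.findContours(m,cv2.RETR_EXTERNAL,cv2.CHAIN_APPROX_NONE)[0]; c=max(cs,key=cv2.contourArea)
    return hfeat(c[:,0].astype(float),.5)
def hfeat(p,pad=0):
    a=np.linspace(0,2*np.pi,16,endpoint=False); D=np.c_[np.cos(a),np.sin(a)]
    return (p@D.T).max(0)+pad   # support function
def fit(model,Rm,obs,x0,free):   # obs: list (projector, feat); free: indices of xyz to fit
    x0=np.array(x0,float)
    def P(v):
        x=x0.copy(); x[free]=v; return x
    f=lambda v: np.concatenate([hfeat(pr(model@Rm.T+P(v)))-ft for pr,ft in obs])
    s=least_squares(f,x0[free],loss='soft_l1',x_scale=.01); return P(s.x), np.sqrt(np.mean(f(s.x)**2))
def Rboard(yaw): return R.from_euler('z',yaw)*R.from_euler('y',-np.pi/6)
E
python3 - <<'E'
from h import *
T=np.load('w1T.npy'); wp=lambda P:wproj(T,P)
px=np.array([[377,70],[496,100],[317,263]])
# board local: near-left, far-left, near-right (left=+y)
C=np.array([[-.0675,.1175,0],[.0675,.1175,0],[-.0675,-.1175,0]])
f=lambda v:(wp(Rboard(v[2]).apply(C)+[v[0],v[1],.048])-px).ravel()
s=least_squares(f,[.615,.27,-.25]); print('board',s.x,f(s.x).round(1)); np.save('board.npy',s.x)
bx,by,yaw=s.x; Rm=Rboard(yaw).as_matrix(); print('normal',Rm[:,2])
sc=vision.camera('scene'); sd=vision.camera('side')
views={}
for cam in('scene','side'):
    for n in('wide_cap','narrow_cap','narrow_cup','wide_cup'):
        for d in spotter.regions_of(cam,n)[:4]:
            m=d['pixels'].astype(np.uint8); b=cv2.boundingRect(m); 
            print(cam,n,round(d['conf'],2),b); views.setdefault((cam,n),[]).append(feat(m)); np.save(f'{cam}_{n}_{len(views[(cam,n)])-1}.npy',m)
for n,M,Rr,x0 in(('wide_cap',W_CAP,Rm,[.58,.22,.045]),('narrow_cap',N_CAP,Rm,[.61,.32,.045]),('narrow_cup',N_CUP,np.eye(3),[.4,.32,0])):
    ft=feat(np.load(f'w1_{n}_0.npy'))
    x,e=fit(M,Rr,[(wp,ft)],x0,[0,1]); print(n,'xy',x,e)
    x,e=fit(M,Rr,[(wp,ft)],x0,[0,1,2]); print(n,'xyz',x,e)
    for cam in('scene','side'):
        for i,g in enumerate(views.get((cam,n),[])):
            x,e=fit(M,Rr,[(wp,ft),(lambda P,c=cam:proj(c,P),g)],x0,[0,1,2]); print('  +',cam,i,x,e, 'local',Rm.T@(x-[bx,by,.048]))
E
```

```text
board [ 0.61113372  0.27008805 -0.27999272] [-0.1 -0.7  0.4  0.1 -0.2  0.7]
normal [-0.48052873  0.13817433  0.8660254 ]
scene wide_cap 0.8 (212, 354, 28, 30)
scene wide_cap 0.68 (267, 287, 22, 25)
scene wide_cap 0.56 (343, 201, 15, 27)
scene wide_cap 0.28 (384, 189, 10, 10)
scene narrow_cap 0.87 (235, 305, 20, 22)
scene narrow_cap 0.36 (385, 190, 8, 9)
scene narrow_cup 0.56 (311, 341, 21, 24)
scene wide_cup 0.75 (328, 252, 19, 20)
side wide_cap 0.63 (294, 237, 19, 17)
side wide_cap 0.48 (263, 221, 14, 15)
side narrow_cap 0.58 (292, 224, 15, 14)
side narrow_cup 0.6 (236, 247, 14, 15)
side wide_cup 0.58 (319, 277, 15, 21)
wide_cap xy [0.58585499 0.22364376 0.045     ] 0.6531842266622326
wide_cap xyz [0.5864237  0.22248769 0.04058118] 0.5373523720581138
  + scene 0 [ 0.63609236  0.17953755 -0.20317313] 28.967494264956414 local [-0.08314249 -0.08012694 -0.24202741]
  + scene 1 [0.5865011  0.22200354 0.03909079] 0.7247310330716569 local [-0.01344851 -0.05301917 -0.00252296]
  + scene 2 [0.57661612 0.2322411  0.09508937] 50.76930211602249 local [ 0.0038734  -0.04591199  0.05213781]
  + sc
[... 448 characters left out ...]
115093223
  + scene 0 [0.62095253 0.32156554 0.04390418] 0.4497298858262352 local [-0.00619555  0.05218624 -0.00115244]
  + scene 1 [0.5895833  0.31275103 0.16976937] 80.22751644873071 local [0.03273795 0.03504614 0.12170589]
  + side 0 [0.62106957 0.32170826 0.0442196 ] 0.37805947402148443 local [-0.00597459  0.05235574 -0.0009158 ]
narrow_cup xy [0.39870502 0.3231866  0.        ] 0.5201771193789159
narrow_cup xyz [ 0.39723886  0.32320164 -0.00420966] 0.45758254592309666
  + scene 0 [ 0.39837953  0.32314666 -0.000949  ] 0.493539579915599 local [-0.21424809 -0.00780197  0.06717476]
  + side 0 [ 0.398288    0.32322509 -0.00115127] 0.6172284092447621 local [-0.21444418 -0.00775188  0.06705441]
```

```bash
cat >> h.py <<'E'
G=.1635
def plan(wps,s=None):
    """wps: list of (grasp point, Rotation). prints row shares, each relative to the previous waypoint"""
    s=s or status.read_state(); p=np.array(s['ee_pos']); q=R.from_quat(s['eef_rot']); print('at',p.round(4),'grasp',(p+q.apply([0,0,G])).round(4),'t',round(s['time'],2))
    for g,qt in wps:
        pt_=np.asarray(g)-qt.apply([0,0,G]); d=q.inv().apply(pt_-p); rv=(q.inv()*qt).as_rotvec(degrees=True)
        n=max(np.linalg.norm(d)/.05,np.linalg.norm(rv)/8.59)
        print((d/.15).round(3).tolist(),(rv/30).round(3).tolist(),'rows>=%.1f'%n); p,q=pt_,qt
def tool(xaxis,zaxis):
    z=np.array(zaxis,float);z/=np.linalg.norm(z);x=np.array(xaxis,float);x-=z*(x@z);x/=np.linalg.norm(x)
    return R.from_matrix(np.c_[x,np.cross(z,x),z])
b=np.load('board.npy'); Rb=Rboard(b[2]).as_matrix(); N=Rb[:,2]; QB=tool(Rb[:,1],-N)
def onboard(u,v,h): return np.array([b[0],b[1],.048])+Rb@[u,v,h]
E
python3 - <<'E'
from h import *
plan([(onboard(-.0134,-.0528,.10),QB),(onboard(-.0134,-.0528,.027),QB)])
E
```

```text
at [0.535  0.24   0.4498] grasp [0.535  0.2401 0.2863] t 3.6
[0.126, -0.508, 1.202] [-0.993, -0.14, 0.523] rows>=3.9
[-0.0, 0.0, 0.487] [0.0, 0.0, 0.0] rows>=1.5
```

Request:
play_rows([
  [0.163, -0.636, 0.971, -0.993, -0.14, 0.523],
  [0.163, -0.636, 0.971, -0.993, -0.14, 0.523],
  [0.163, -0.636, 0.971, -0.993, -0.14, 0.523],
  [0.163, -0.636, 0.971, -0.993, -0.14, 0.523],
  [0.163, -0.636, 0.971, -0.993, -0.14, 0.523],
])

```text
time: 4.1
ee_pos: [0.4372, 0.2649, 0.3017]
eef_rot: [0.771, 0.581, 0.156, 0.208]
ft_force: [-0.8, -0.8, 0.0]
width: 0.0869
grip_force: 0.0
```

```bash
python3 - <<'E'
from h import *
s=status.read_state(); im=vision.camera('wrist'); cv2.imwrite('pics/w2.png',im); T=T_wc(s); np.save('w2T.npy',T)
for n,M,u,v in (('wide_cap',W_CAP,-.0134,-.0528),('narrow_cap',N_CAP,-.006,.0523)):
    for d in spotter.regions_of('wrist',n)[:3]:
        m=d['pixels'].astype(np.uint8); print(n,round(d['conf'],2),cv2.boundingRect(m))
        obs=[(lambda P:wproj(T,P),feat(m))]; T1=np.load('w1T.npy'); obs.append((lambda P:wproj(T1,P),feat(np.load(f'w1_{n}_0.npy'))))
        x,e=fit(M,Rb,obs,onboard(u,v,0),[0,1,2]); print(x,e,'local',Rb.T@(x-[b[0],b[1],.048]))
plan([(onboard(-.0134,-.0528,.14),QB),(onboard(-.0134,-.0528,.027),QB)],s)
E
```

```text
wide_cap 0.84 (290, 191, 82, 87)
[0.58682993 0.22259966 0.04091082] 0.5621670570188991 local [-0.01240749 -0.05235539 -0.00102242]
narrow_cap 0.86 (306, 61, 69, 68)
[0.62087296 0.32186378 0.04487896] 0.516687199946173 local [-0.00584577  0.05245088 -0.00022881]
at [0.4372 0.2649 0.3017] grasp [0.516  0.2421 0.1602] t 4.1
[0.002, 0.021, -0.006] [0.003, 0.001, 0.003] rows>=0.1
[-0.0, 0.0, 0.753] [0.0, 0.0, 0.0] rows>=2.3
```

View pics/w2.png

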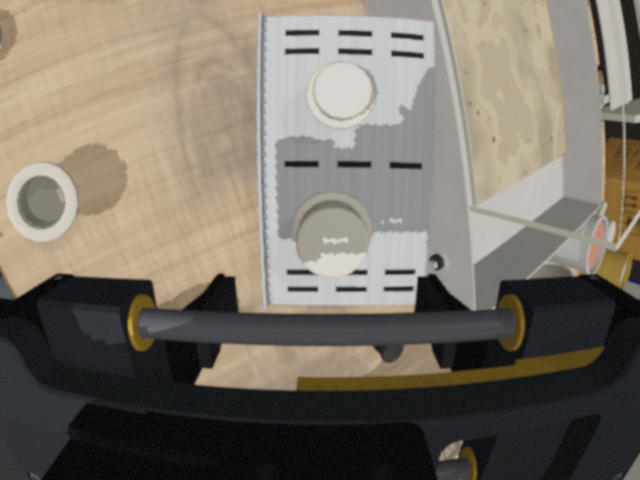

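Close-up: the wide cap, cream on the right-hand stud, is at (333,235). It is square to the board and centred for the fingers. The narrow cap is at (341,93).

Request:
play_rows([
  [0.003, 0.028, 0.3, 0, 0, 0],
  [0.003, 0.028, 0.55, 0, 0, 0],
  [0.003, 0.028, 0.753, 0, 0, 0],
  [0.003, 0.028, 0.753, 0, 0, 0],
])

```text
time: 4.65
ee_pos: [0.499, 0.2459, 0.2058]
eef_rot: [0.773, 0.58, 0.153, 0.207]
ft_force: [0.0, -0.6, -0.1]
width: 0.0874
grip_force: 0.0
```

Request:
play_rows([
  [0, 0, 0, 0, 0, 0],
  [0, 0, 0, 0, 0, 0],
  [0, 0, 0, 0, 0, 0],
  [0, 0, 0, 0, 0, 0],
  [0, 0, 0, 0, 0, 0],
], fingers=-1, squeeze=20)

```text
time: 5.15
ee_pos: [0.4974, 0.2486, 0.2091]
eef_rot: [0.772, 0.581, 0.156, 0.207]
ft_force: [-2.2, 0.5, 1.2]
width: 0.0548
grip_force: 0.7
```

Request:
play_rows([
  [0, 0, 0, 0, 0, 0],
  [0, 0, 0, 0, 0, 0],
  [0, 0, 0, 0, 0, 0],
])

```text
time: 5.45
ee_pos: [0.4973, 0.2486, 0.2088]
eef_rot: [0.772, 0.581, 0.156, 0.207]
ft_force: [-5.8, 0.7, 6.7]
width: 0.0505
grip_force: 20.0
```

```bash
python3 - <<'E'
from h import *
s=status.read_state(); q=R.from_quat(s['eef_rot']); g=s['ee_pos']+q.apply([0,0,G])
print(s['width'],s['grip_force'],'cap rim in tool', q.inv().apply(onboard(-.0124,-.0526,0)-g), 'tilt axis err',np.degrees(np.arccos(-q.apply([0,0,1])@N)))
E
```

```text
0.05049520996211112 20.002772845569723 cap rim in tool [-0.00058192 -0.00319082  0.02751782] tilt axis err 0.02044328558145733
```

Request:
play_rows([
  [0, 0, -0.25, 0, 0, 0],
  [0, 0, -0.5, 0, 0, 0],
  [0, 0, -0.7, 0, 0, 0],
  [0, 0, -0.7, 0, 0, 0],
])

```text
time: 5.85
ee_pos: [0.4463, 0.2645, 0.3029]
eef_rot: [0.771, 0.581, 0.159, 0.206]
ft_force: [-0.0, 0.6, -1.5]
width: 0.0504
grip_force: 20.0
```

```bash
echo "Q0=tool([0,1,0],[0,0,-1])" >> h.py; python3 - <<'E'
from h import *
s=status.read_state();print(s['width'],s['grip_force'],s['ft_force'])
plan([([.52,.15,.28],Q0),([.52,.02,.29],Q0),([.51,-.10,.29],Q0)],s)
E
```

```text
0.050376814887935016 19.99476505840761 [-0.0326974   0.5805441  -1.47849218]
at [0.4463 0.2645 0.3029] grasp [0.5256 0.2426 0.1616] t 5.85
[-0.595, 1.062, -0.47] [1.001, 0.131, -0.52] rows>=4.0
[-0.867, 0.0, -0.067] [0.0, 0.0, 0.0] rows>=2.6
[-0.8, -0.067, 0.0] [0.0, 0.0, 0.0] rows>=2.4
```

Request:
play_rows([
  [-0.595, 1, -0.47, 1, 0.131, -0.52],
  [-0.595, 1, -0.47, 1, 0.131, -0.52],
  [-0.595, 1, -0.47, 1, 0.131, -0.52],
  [-0.595, 1, -0.47, 1, 0.131, -0.52],
  [-0.595, 1, -0.47, 1, 0.131, -0.52],
])

```text
time: 6.35
ee_pos: [0.5141, 0.1488, 0.4366]
eef_rot: [0.708, 0.706, -0.002, -0.0]
ft_force: [1.5, -0.2, -2.0]
width: 0.0506
grip_force: 20.0
```

Request:
play_rows([
  [-0.8, 0.06, -0.067, 0, 0, 0],
  [-0.8, 0.06, -0.067, 0, 0, 0],
  [-0.8, 0.06, -0.067, 0, 0, 0],
])

```text
time: 6.65
ee_pos: [0.5222, 0.0248, 0.4453]
eef_rot: [0.712, 0.703, -0.003, 0.002]
ft_force: [0.5, -0.2, -1.5]
width: 0.0503
grip_force: 20.0
```

Request:
play_rows([
  [-0.8, -0.067, 0, 0, 0, 0],
  [-0.8, -0.067, 0, 0, 0, 0],
  [-0.8, -0.067, 0, 0, 0, 0],
  [-0.8, -0.067, 0, 0, 0, 0],
  [-0.8, -0.067, 0, 0, 0, 0],
])

```text
time: 7.15
ee_pos: [0.5112, -0.0893, 0.4456]
eef_rot: [0.709, 0.705, -0.002, 0.001]
ft_force: [1.2, 0.6, -1.7]
width: 0.0508
grip_force: 20.0
```

```bash
cat >> h.py <<'E'
def snap(tag,cam='wrist'):
    s=status.read_state(); im=vision.camera(cam); cv2.imwrite(f'pics/{tag}.png',im); T=T_wc(s); np.save(f'{tag}T.npy',T); return s,T
def regs(n,cam='wrist',k=4):
    out=[]
    for d in spotter.regions_of(cam,n)[:k]:
        m=d['pixels'].astype(np.uint8); print(n,cam,round(d['conf'],2),cv2.boundingRect(m)); out.append(m)
    return out
E
python3 - <<'E'
from h import *
s,T=snap('w3'); print(s['ee_pos'],s['joint_vel'].round(2))
for i,m in enumerate(regs('wide_cup')):
    np.save(f'w3_cup{i}.npy',m)
    for fr in([0,1],[0,1,2]): print(fit(W_CUP,np.eye(3),[(lambda P:wproj(T,P),feat(m))],[.52,-.03,.024],fr))
regs('wide_cap'); regs('station'); 
E
```

```text
[ 0.51115078 -0.08928608  0.44558846] [-0.02 -0.   -0.03 -0.   -0.01  0.   -0.  ]
wide_cup wrist 0.91 (308, 114, 65, 65)
(array([ 0.52453413, -0.02608585,  0.024     ]), np.float64(0.5242825314913458))
(array([ 0.52457014, -0.02610546,  0.02331815]), np.float64(0.5202265655581472))
wide_cap wrist 0.94 (264, 228, 124, 145)
station wrist 0.6 (247, 74, 195, 303)
```

View pics/w3.png

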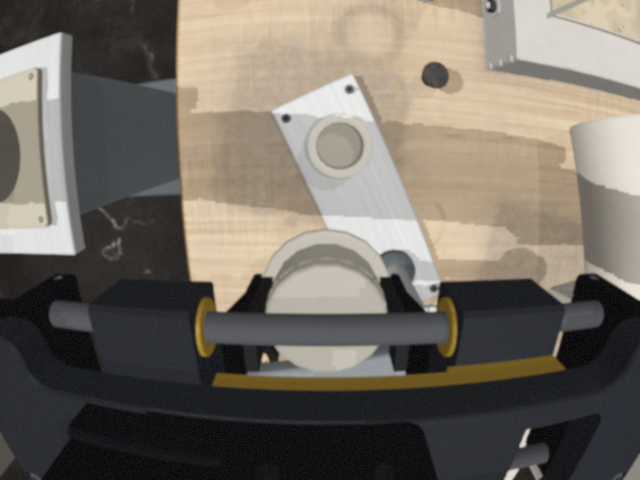

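```bash
python3 - <<'E'
from h import *
T=np.load('w3T.npy')
px=np.array([[352,76],[273,110],[398,179]]) # third: point on right edge, approx
def f(v):
    q=R.from_euler('z',v[2]); C=np.array([[-.068,.05,0],[-.068,-.05,0],[v[3],.05,0]])
    return (wproj(T,q.apply(C)+[v[0],v[1],.012])-px).ravel()
s=least_squares(f,[.52,-.03,-1.18,.05]); print('station',s.x,f(s.x).round(1)); np.save('st.npy',s.x)
print('post',s.x[:2]+.16*np.array([np.cos(s.x[2]),np.sin(s.x[2])]))
plan([([.5246,-.0255,.125],Q0)])
E
```

```text
station [ 0.5233144  -0.03041305 -1.16588824  0.05842688] [ 2.3 -1.  -2.3  1.   0.  -0. ]
post [ 0.58634388 -0.17747523]
at [ 0.5113 -0.0879  0.4462] grasp [ 0.5113 -0.0886  0.2827] t 7.35
[0.421, 0.088, 1.049] [-0.0, 0.008, -0.006] rows>=3.4
```

Request:
play_rows([
  [0.421, 0.088, 0.4, 0, 0.008, -0.006],
  [0.421, 0.088, 0.7, 0, 0.008, -0.006],
  [0.421, 0.088, 0.95, 0, 0.008, -0.006],
  [0.421, 0.088, 0.99, 0, 0.008, -0.006],
  [0.421, 0.088, 0.99, 0, 0.008, -0.006],
])

```text
time: 7.85
ee_pos: [0.5236, -0.0254, 0.2946]
eef_rot: [0.707, 0.707, -0.002, -0.002]
ft_force: [-0.4, -0.9, -0.8]
width: 0.0504
grip_force: 20.0
```

Request:
play_rows([
  [0, 0, 0, 0, 0, 0],
  [0, 0, 0, 0, 0, 0],
  [0, 0, 0, 0, 0, 0],
])

```text
time: 8.15
ee_pos: [0.5251, -0.0269, 0.2994]
eef_rot: [0.708, 0.706, 0.001, 0.001]
ft_force: [0.3, 0.0, -1.9]
width: 0.0505
grip_force: 20.0
```

```bash
python3 - <<'E'
from h import *
s,T=snap('w4')
plan([([.5246,-.0255,.0925],Q0)],s)
for cam in('side','scene'):
    vision.camera(cam)
    for n in ('wide_cup','wide_cap'):
        for m in regs(n,cam): 
            if abs(cv2.boundingRect(m)[0]-(322 if cam=='side' else 335))<25 and n=='wide_cap':
                print(fit(W_CAP,np.eye(3),[(lambda P:proj(cam,P),feat(m))],[.5246,-.026,.097],[0,1]))
E
```

```text
at [ 0.5251 -0.0269  0.2994] grasp [ 0.5257 -0.0269  0.1359] t 8.15
[0.009, -0.005, 0.289] [0.006, 0.0, -0.005] rows>=0.9
wide_cup side 0.66 (318, 276, 16, 22)
wide_cup side 0.29 (301, 252, 90, 83)
wide_cap side 0.76 (319, 254, 20, 20)
wide_cap side 0.68 (262, 221, 17, 15)
(array([ 0.53396849, -0.00975782,  0.097     ]), np.float64(1.7634112730474427))
wide_cup scene 0.52 (327, 252, 21, 20)
wide_cap scene 0.94 (211, 354, 29, 30)
wide_cap scene 0.63 (327, 230, 18, 19)
wide_cap scene 0.18 (328, 252, 20, 21)
(array([ 0.53366327, -0.04181611,  0.097     ]), np.float64(0.9427013397832841))
(array([0.47513788, 0.07272326, 0.097     ]), np.float64(0.9660887345151405))
```

View pics/w4.png

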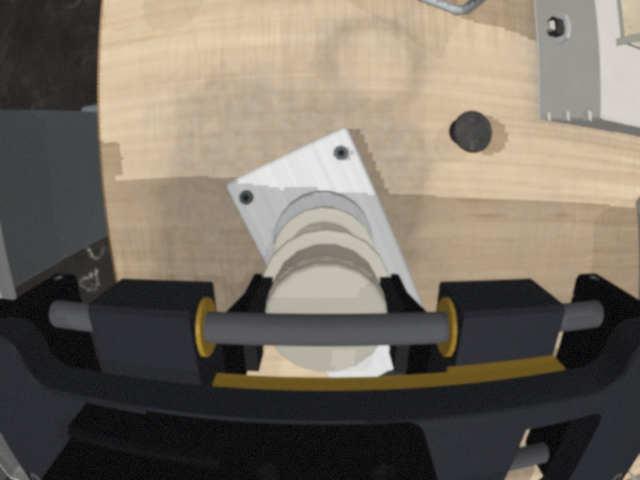

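The cap is held upright above the wide cup, with the cup rim at (325,225) and the cap at (326,300). It is level, so I'm lowering it.

Request:
play_rows([
  [0.009, -0.005, 0.15, 0.006, 0, -0.005],
  [0.009, -0.005, 0.24, 0.006, 0, -0.005],
  [0.009, -0.005, 0.24, 0.006, 0, -0.005],
  [0.009, -0.005, 0.24, 0.006, 0, -0.005],
  [0.009, -0.005, 0.24, 0.006, 0, -0.005],
])

```text
time: 9.0
ee_pos: [0.5242, -0.0254, 0.2625]
eef_rot: [0.707, 0.707, -0.001, -0.001]
ft_force: [0.7, 0.3, -1.2]
width: 0.0504
grip_force: 20.0
```

```bash
python3 - <<'E'
from h import *
s=status.read_state(); print(s['ft_force'])
plan([([.5246,-.0255,.0915],Q0)],s)
E
```

```text
[ 0.7368648   0.31795716 -1.16174859]
at [ 0.5242 -0.0254  0.2625] grasp [ 0.5239 -0.0254  0.099 ] t 9.0
[-0.001, 0.003, 0.05] [-0.003, 0.0, 0.001] rows>=0.1
```

Request:
play_rows([
  [0, 0.003, 0.03, 0, 0, 0],
  [0, 0.003, 0.05, 0, 0, 0],
  [0, 0.003, 0.05, 0, 0, 0],
  [0, 0.003, 0.05, 0, 0, 0],
])

```text
time: 9.4
ee_pos: [0.5245, -0.0254, 0.2545]
eef_rot: [0.707, 0.707, -0.001, -0.001]
ft_force: [0.4, -0.6, 1.7]
width: 0.0504
grip_force: 20.0
```

Request:
play_rows([
  [0, 0, 0.007, 0, 0, 0],
  [0, 0, 0.007, 0, 0, 0],
])

```text
time: 9.6
ee_pos: [0.5246, -0.0254, 0.2545]
eef_rot: [0.707, 0.707, -0.001, -0.001]
ft_force: [-5.2, -0.5, 14.7]
width: 0.0506
grip_force: 20.0
```

Request:
play_rows([
  [0, 0, 0, 0, 0, 0],
  [0, 0, 0, 0, 0, 0],
  [0, 0, 0, 0, 0, 0],
  [0, 0, 0, 0, 0, 0],
  [0, 0, 0, 0, 0, 0],
], fingers=1)

```text
time: 10.1
ee_pos: [0.5243, -0.0254, 0.253]
eef_rot: [0.707, 0.707, -0.001, -0.001]
ft_force: [0.6, -0.0, 0.0]
width: 0.0823
grip_force: 0.0
```

Request:
play_rows([
  [0, 0, -0.2, 0, 0, 0],
  [0, 0, -0.5, 0, 0, 0],
  [-0.3, 0, -0.8, 0, 0, 0],
  [-0.7, 0, -1, 0, 0, 0],
  [-0.7, 0, -1, 0, 0, 0],
])

```text
time: 10.6
ee_pos: [0.5245, -0.1335, 0.4058]
eef_rot: [0.708, 0.706, -0.0, 0.001]
ft_force: [-0.5, 0.1, -0.8]
width: 0.0866
grip_force: 0.0
```

Request:
play_rows([
  [0, 0, -0.25, 0, 0, 0],
  [0, 0, -0.25, 0, 0, 0],
  [0, 0, -0.25, 0, 0, 0],
])

```text
time: 10.9
ee_pos: [0.525, -0.1302, 0.4411]
eef_rot: [0.707, 0.707, -0.001, -0.0]
ft_force: [0.4, 0.6, -0.9]
width: 0.0871
grip_force: 0.0
```

```bash
python3 - <<'E'
from h import *
s,T=snap('w5'); print(s['ee_pos'],s['time'])
for m in regs('wide_cap')[:2]:
    np.save('w5cap.npy',m)
    for fr in([0,1],[0,1,2]): print(fit(W_CAP,np.eye(3),[(lambda P:wproj(T,P),feat(m))],[.5246,-.026,.064],fr))
regs('wide_cup')
im=cv2.imread('pics/w5.png'); cv2.imwrite('pics/w5c.png',cv2.resize(im[60:300,200:460],None,fx=2.4,fy=2.4,interpolation=cv2.INTER_CUBIC))
plan([([.3985,.3232,.20],Q0)])
E
```

```text
[ 0.52499827 -0.13022136  0.44112308] 10.9
wide_cap wrist 0.66 (292, 72, 68, 65)
(array([ 0.52373455, -0.02560976,  0.064     ]), np.float64(0.5454146614693818))
(array([ 0.52371276, -0.02527798,  0.05993385]), np.float64(0.3669613032111388))
at [ 0.5248 -0.1299  0.4395] grasp [ 0.524  -0.1299  0.276 ] t 11.05
[3.021, -0.836, 0.511] [-0.009, -0.0, 0.002] rows>=9.5
```

View pics/w5c.png

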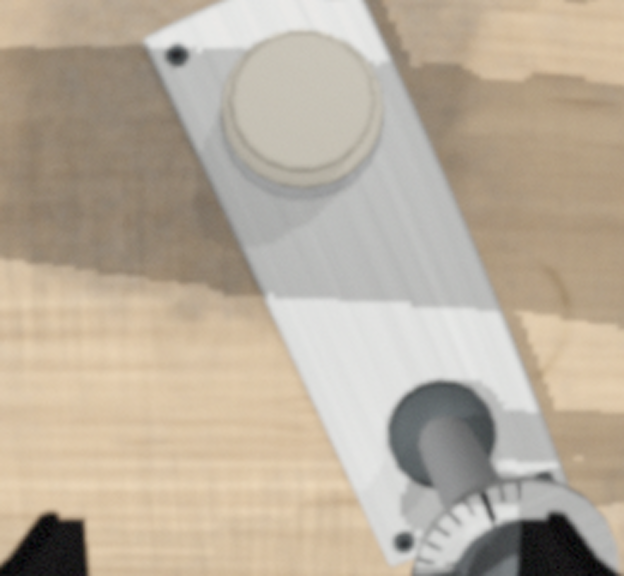

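The crop shows the wide cap sitting concentrically on the wide cup, level, at crop (302,108). The fit agrees within 1 mm. Next is the narrow cup.

Request:
play_rows([
  [1, -0.2, 0, 0, 0, 0],
  [1, -0.2, 0, 0, 0, 0],
  [1, -0.2, 0, 0, 0, 0],
])

```text
time: 11.35
ee_pos: [0.4946, 0.0185, 0.4397]
eef_rot: [0.707, 0.707, -0.002, -0.001]
ft_force: [0.6, 0.7, -0.2]
width: 0.0871
grip_force: 0.0
```

Request:
play_rows([
  [1, -0.3, 0, 0, 0, 0],
  [1, -0.3, 0, 0, 0, 0],
  [1, -0.3, 0, 0, 0, 0],
])

```text
time: 11.65
ee_pos: [0.4509, 0.1624, 0.44]
eef_rot: [0.707, 0.707, -0.002, -0.001]
ft_force: [0.4, -1.0, -0.5]
width: 0.0868
grip_force: 0.0
```

Request:
play_rows([
  [0.8, -0.33, 0.5, 0, 0, 0],
  [0.8, -0.33, 0.5, 0, 0, 0],
  [0.8, -0.33, 0.5, 0, 0, 0],
  [0.8, -0.33, 0.5, 0, 0, 0],
  [0.8, -0.33, 0.5, 0, 0, 0],
])

```text
time: 12.15
ee_pos: [0.4016, 0.281, 0.3645]
eef_rot: [0.706, 0.708, -0.002, -0.001]
ft_force: [0.3, -0.4, 0.3]
width: 0.0868
grip_force: 0.0
```

```bash
python3 - <<'E'
from h import *
s,T=snap('w6'); print(s['ee_pos'],s['time'])
T1=np.load('w1T.npy');o1=(lambda P:wproj(T1,P),feat(np.load('w1_narrow_cup_0.npy')))
for m in regs('narrow_cup')[:2]:
    o=(lambda P:wproj(T,P),feat(m))
    print(fit(N_CUP,np.eye(3),[o],[.3985,.323,0],[0,1]),fit(N_CUP,np.eye(3),[o,o1],[.3985,.323,0],[0,1,2]))
plan([([.3985,.3232,.20],Q0),([.3985,.3232,.033],Q0)])
E
```

```text
[0.40156216 0.28103147 0.36453286] 12.15
narrow_cup wrist 0.62 (296, 143, 61, 62)
(array([0.3991616 , 0.32349928, 0.        ]), np.float64(0.5598398634176935)) (array([ 3.98966559e-01,  3.23375546e-01, -2.35879235e-04]), np.float64(0.5871272802614602))
at [0.4029 0.2796 0.3658] grasp [0.4024 0.2795 0.2023] t 12.25
[0.29, -0.029, 0.015] [-0.006, 0.001, -0.001] rows>=0.9
[0.0, 0.0, 1.113] [0.0, 0.0, 0.0] rows>=3.3
```

Request:
play_rows([
  [0.292, -0.026, 0.1, 0, 0, 0],
  [0.292, -0.026, 0.4, 0, 0, 0],
  [0.292, -0.026, 0.7, 0, 0, 0],
  [0.292, -0.026, 0.9, 0, 0, 0],
  [0.292, -0.026, 0.9, 0, 0, 0],
])

```text
time: 12.75
ee_pos: [0.3978, 0.322, 0.2276]
eef_rot: [0.708, 0.707, -0.004, -0.001]
ft_force: [-0.2, -0.6, 0.4]
width: 0.0871
grip_force: 0.0
```

Request:
play_rows([
  [0, 0, 0, 0, 0, 0],
  [0, 0, 0, 0, 0, 0],
  [0, 0, 0, 0, 0, 0],
])

```text
time: 13.05
ee_pos: [0.3989, 0.3244, 0.233]
eef_rot: [0.707, 0.707, 0.001, -0.001]
ft_force: [0.4, -0.2, -0.1]
width: 0.0874
grip_force: 0.0
```

```bash
python3 - <<'E'
from h import *
plan([([.399,.3235,.034],Q0)])
E
```

```text
at [0.3989 0.3244 0.233 ] grasp [0.3989 0.3247 0.0695] t 13.05
[-0.007, 0.001, 0.236] [-0.0, -0.003, 0.0] rows>=0.7
```

Request:
play_rows([
  [-0.005, 0, 0.15, 0, 0, 0],
  [-0.005, 0, 0.236, 0, 0, 0],
  [-0.005, 0, 0.236, 0, 0, 0],
  [-0.005, 0, 0.236, 0, 0, 0],
])

```text
time: 13.45
ee_pos: [0.3981, 0.3235, 0.196]
eef_rot: [0.707, 0.707, -0.001, -0.001]
ft_force: [0.0, 0.9, 0.2]
width: 0.0871
grip_force: 0.0
```

Request:
play_rows([
  [0, 0, 0, 0, 0, 0],
  [0, 0, 0, 0, 0, 0],
  [0, 0, 0, 0, 0, 0],
  [0, 0, 0, 0, 0, 0],
  [0, 0, 0, 0, 0, 0],
], fingers=-1, squeeze=20)

```text
time: 13.95
ee_pos: [0.3981, 0.3234, 0.1957]
eef_rot: [0.707, 0.707, -0.001, -0.001]
ft_force: [1.8, 0.4, 0.1]
width: 0.055
grip_force: 0.4
```

Request:
play_rows([
  [0, 0, 0, 0, 0, 0],
  [0, 0, 0, 0, 0, 0],
  [0, 0, 0, 0, 0, 0],
])

```text
time: 14.25
ee_pos: [0.3981, 0.3234, 0.1956]
eef_rot: [0.707, 0.707, -0.001, -0.001]
ft_force: [-0.9, -0.7, 1.6]
width: 0.0509
grip_force: 20.0
```

```bash
python3 - <<'E'
from h import *
s=status.read_state(); print(s['width'],s['grip_force'],s['ft_force'])
plan([([.399,.3235,.034],Q0)],s)
E
```

```text
0.05085579909857835 20.000245891569648 [-0.93947434 -0.67783783  1.64477157]
at [0.3981 0.3234 0.1956] grasp [0.3977 0.3234 0.0321] t 14.25
[0.001, 0.006, -0.013] [-0.005, 0.0, 0.001] rows>=0.0
```

Request:
play_rows([
  [0, 0, -0.2, 0, 0, 0],
  [0, 0, -0.5, 0, 0, 0],
  [-0.2, 0.1, -0.8, 0, 0, 0],
  [-0.4, 0.25, -1, 0, 0, 0],
])

```text
time: 14.65
ee_pos: [0.4334, 0.2666, 0.3453]
eef_rot: [0.705, 0.709, -0.0, -0.001]
ft_force: [1.5, 1.0, -0.5]
width: 0.0505
grip_force: 20.0
```

Request:
play_rows([
  [-0.3, 0.1, 0, 0, 0, 0],
  [-0.6, 0.2, 0, 0, 0, 0],
  [-1, 0.4, 0, 0, 0, 0],
])

```text
time: 14.95
ee_pos: [0.4864, 0.1295, 0.3431]
eef_rot: [0.707, 0.708, -0.001, -0.001]
ft_force: [0.8, 0.9, -2.1]
width: 0.0505
grip_force: 20.0
```

Request:
play_rows([
  [-0.3, 0.1, 0, 0, 0, 0],
  [-0.6, 0.15, 0, 0, 0, 0],
  [-0.9, 0.19, 0, 0, 0, 0],
  [-0.9, 0.19, 0, 0, 0, 0],
  [-0.9, 0.19, 0, 0, 0, 0],
])

```text
time: 15.45
ee_pos: [0.5151, -0.0046, 0.3425]
eef_rot: [0.708, 0.706, -0.001, -0.001]
ft_force: [0.5, 1.3, -0.1]
width: 0.0507
grip_force: 20.0
```

```bash
python3 - <<'E'
from h import *
s=status.read_state(); print(s['width'],s['grip_force'],s['ft_force'])
plan([([.5242,-.0256,.145],Q0)],s)
E
```

```text
0.05066386949397544 20.000188509584405 [ 0.52301879  1.25150807 -0.08233908]
at [ 0.5151 -0.0046  0.3425] grasp [ 0.5146 -0.0046  0.179 ] t 15.45
[-0.14, 0.061, 0.226] [-0.007, 0.0, -0.003] rows>=0.8
```

Request:
play_rows([
  [-0.14, 0.061, 0.1, -0.005, 0, -0.003],
  [-0.14, 0.061, 0.22, -0.005, 0, -0.003],
  [-0.14, 0.061, 0.22, -0.005, 0, -0.003],
  [-0.14, 0.061, 0.22, -0.005, 0, -0.003],
  [-0.14, 0.061, 0.22, -0.005, 0, -0.003],
])

```text
time: 15.95
ee_pos: [0.5245, -0.0237, 0.3107]
eef_rot: [0.706, 0.708, 0.0, 0.0]
ft_force: [1.5, 0.6, 0.5]
width: 0.0508
grip_force: 20.0
```

```bash
python3 - <<'E'
from h import *
s,T=snap('w7')
plan([([.5242,-.0256,.1321],Q0)],s)
for m in regs('narrow_cup')[:1]: pass
im=cv2.imread('pics/w7.png'); cv2.imwrite('pics/w7c.png',cv2.resize(im[150:420,180:480],None,fx=2,fy=2,interpolation=cv2.INTER_CUBIC))
E
```

```text
at [ 0.5245 -0.0237  0.3107] grasp [ 0.5247 -0.0236  0.1472] t 15.95
[-0.013, -0.002, 0.101] [0.002, -0.0, 0.007] rows>=0.3
narrow_cup wrist 0.97 (267, 250, 119, 116)
```

View pics/w7c.png

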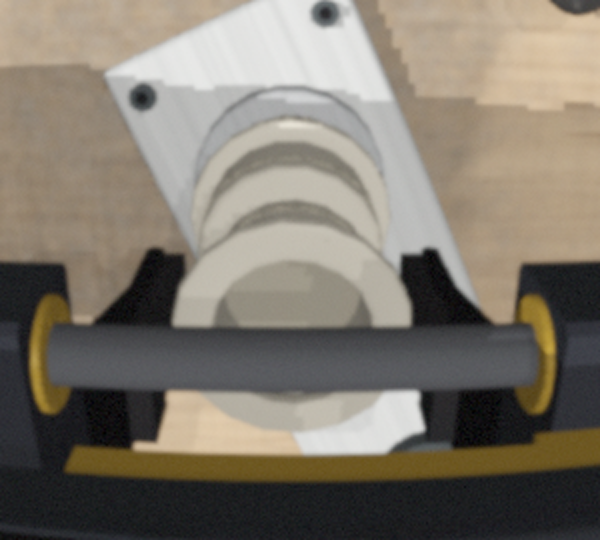

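The narrow cup is held level over the wide cap, aligned at crop x≈292. I'm lowering it.

Request:
play_rows([
  [-0.01, -0.002, 0.06, 0.002, 0, 0.005],
  [-0.01, -0.002, 0.08, 0.002, 0, 0.005],
  [-0.01, -0.002, 0.095, 0.002, 0, 0.005],
  [-0.01, -0.002, 0.095, 0.002, 0, 0.005],
])

```text
time: 16.45
ee_pos: [0.524, -0.0264, 0.2956]
eef_rot: [0.707, 0.707, -0.001, -0.0]
ft_force: [-0.4, 0.6, 1.1]
width: 0.0506
grip_force: 20.0
```

```bash
python3 - <<'E'
from h import *
s=status.read_state(); print(s['ft_force'])
plan([([.5242,-.0256,.1321],Q0)],s)
E
```

```text
[-0.44981932  0.57653799  1.10312527]
at [ 0.524  -0.0264  0.2956] grasp [ 0.5238 -0.0264  0.1321] t 16.45
[0.005, 0.001, -0.0] [-0.002, 0.001, -0.001] rows>=0.0
```

Request:
play_rows([
  [0.003, 0, 0.005, 0, 0, 0],
  [0.003, 0, 0.01, 0, 0, 0],
  [0.003, 0, 0.01, 0, 0, 0],
])

```text
time: 16.75
ee_pos: [0.5243, -0.0261, 0.2954]
eef_rot: [0.707, 0.707, -0.0, 0.0]
ft_force: [-5.1, -0.0, 13.8]
width: 0.0504
grip_force: 20.0
```

Request:
play_rows([
  [0, 0, 0, 0, 0, 0],
  [0, 0, 0, 0, 0, 0],
  [0, 0, 0, 0, 0, 0],
  [0, 0, 0, 0, 0, 0],
  [0, 0, 0, 0, 0, 0],
], fingers=1)

```text
time: 17.25
ee_pos: [0.524, -0.0258, 0.2938]
eef_rot: [0.707, 0.707, -0.001, -0.0]
ft_force: [0.6, 0.4, -0.0]
width: 0.0822
grip_force: 0.0
```

Request:
play_rows([
  [0, 0, -0.2, 0, 0, 0],
  [0, 0, -0.4, 0, 0, 0],
  [0, 0, -0.7, 0, 0, 0],
  [-0.3, 0, -0.9, 0, 0, 0],
  [-0.6, 0, -1, 0, 0, 0],
])

```text
time: 17.75
ee_pos: [0.5244, -0.114, 0.4465]
eef_rot: [0.706, 0.708, 0.001, 0.001]
ft_force: [0.5, -0.4, -0.9]
width: 0.0871
grip_force: 0.0
```

Request:
play_rows([
  [0, 0, 0, 0, 0, 0],
  [0, 0, 0, 0, 0, 0],
])

```text
time: 17.95
ee_pos: [0.524, -0.1156, 0.4436]
eef_rot: [0.708, 0.706, -0.0, -0.0]
ft_force: [-0.6, 1.0, -0.1]
width: 0.0873
grip_force: 0.0
```

```bash
python3 - <<'E'
from h import *
s,T=snap('w8'); print(s['ee_pos'],s['time'])
for m in regs('narrow_cup')[:2]:
    print([fit(N_CUP,np.eye(3),[(lambda P:wproj(T,P),feat(m))],[.5242,-.0256,.1],fr) for fr in ([0,1],[0,1,2])])
for m in regs('wide_cap')[:2]: pass
plan([([.4463,.2645+.02,.3029-.12],QB)])
E
```

```text
[ 0.52401043 -0.1155895   0.44364735] 17.95
narrow_cup wrist 0.96 (293, 84, 67, 67)
narrow_cup wrist 0.5 (387, 357, 64, 19)
[(array([ 0.52387309, -0.02650683,  0.1       ]), np.float64(0.4908463699918816)), (array([ 0.52389149, -0.02641696,  0.09837732]), np.float64(0.45636641246723075))]
[(array([ 0.61667998, -0.26396839,  0.1       ]), np.float64(9.2974205565083)), (array([ 0.63064009, -0.29626971,  0.05435418]), np.float64(8.04577904905384))]
wide_cap wrist 0.76 (299, 127, 60, 27)
at [ 0.5242 -0.1132  0.4428] grasp [ 0.5238 -0.1132  0.2793] t 18.1
[2.803, -1.037, 0.792] [-0.998, -0.141, 0.525] rows>=9.3
```

Request:
play_rows([
  [1, -0.1, 0, 0, 0, 0],
  [1, -0.1, 0, 0, 0, 0],
  [1, -0.1, 0, 0, 0, 0],
])

```text
time: 18.4
ee_pos: [0.5085, 0.0375, 0.443]
eef_rot: [0.707, 0.707, -0.001, -0.001]
ft_force: [0.8, 0.8, -0.1]
width: 0.0868
grip_force: 0.0
```

Request:
play_rows([
  [1, -0.1, 0, 0, 0, 0],
  [1, -0.1, 0, 0, 0, 0],
  [1, -0.1, 0, 0, 0, 0],
])

```text
time: 18.7
ee_pos: [0.4932, 0.187, 0.4432]
eef_rot: [0.707, 0.708, -0.001, -0.0]
ft_force: [-0.2, -0.0, -0.2]
width: 0.0869
grip_force: 0.0
```

Request:
play_rows([
  [0.6, -0.1, 0.2, 0, 0, 0],
  [0.6, -0.1, 0.2, 0, 0, 0],
  [0.6, -0.1, 0.2, 0, 0, 0],
])

```text
time: 19.0
ee_pos: [0.4756, 0.2811, 0.4107]
eef_rot: [0.703, 0.711, -0.002, -0.002]
ft_force: [-0.3, -0.7, 0.3]
width: 0.087
grip_force: 0.0
```

```bash
python3 - <<'E'
from h import *
plan([(onboard(-.0058,.0524,.13),QB),(onboard(-.0058,.0524,.026),QB)])
E
```

```text
at [0.4756 0.2811 0.4107] grasp [0.4746 0.2812 0.2472] t 19.0
[0.541, 0.038, 0.743] [-1.005, -0.145, 0.543] rows>=4.0
[0.0, 0.0, 0.693] [0.0, 0.0, 0.0] rows>=2.1
```

Request:
play_rows([
  [0.541, 0.038, 0.743, -1, -0.145, 0.54],
  [0.541, 0.038, 0.743, -1, -0.145, 0.54],
  [0.541, 0.038, 0.743, -1, -0.145, 0.54],
  [0.541, 0.038, 0.743, -1, -0.145, 0.54],
  [0.541, 0.038, 0.743, -1, -0.145, 0.54],
])

```text
time: 19.5
ee_pos: [0.4825, 0.3574, 0.2994]
eef_rot: [0.773, 0.578, 0.156, 0.21]
ft_force: [-0.8, -0.6, 0.2]
width: 0.0872
grip_force: 0.0
```

Request:
play_rows([
  [0, 0, 0.1, 0, 0, 0],
  [0, 0, 0.1, 0, 0, 0],
  [0, 0, 0.1, 0, 0, 0],
])

```text
time: 19.8
ee_pos: [0.4926, 0.3523, 0.2884]
eef_rot: [0.775, 0.577, 0.154, 0.208]
ft_force: [-1.6, 0.2, 0.0]
width: 0.0871
grip_force: 0.0
```

```bash
python3 - <<'E'
from h import *
s,T=snap('w9'); T1=np.load('w1T.npy');T2=np.load('w2T.npy')
for m in regs('narrow_cap')[:1]:
    x,e=fit(N_CAP,Rb,[(lambda P:wproj(T,P),feat(m)),(lambda P:wproj(T1,P),feat(np.load('w1_narrow_cap_0.npy')))],onboard(-.0058,.0524,0),[0,1,2]); print(x,e,Rb.T@(x-[b[0],b[1],.048]))
plan([(onboard(-.0058,.0524,.026),QB)],s)
E
```

```text
narrow_cap wrist 0.75 (278, 197, 73, 75)
[0.62173516 0.32149384 0.04272964] 0.8206474477868181 [-0.00611429  0.05233361 -0.0025556 ]
at [0.4926 0.3523 0.2884] grasp [0.5711 0.3287 0.1469] t 19.8
[0.044, -0.052, 0.58] [0.002, 0.012, -0.016] rows>=1.8
```

Request:
play_rows([
  [0.02, -0.02, 0.15, 0, 0.012, -0.016],
  [0.03, -0.035, 0.3, 0, 0.012, -0.016],
  [0.03, -0.035, 0.4, 0, 0.012, -0.016],
  [0.03, -0.035, 0.4, 0, 0.012, -0.016],
])

```text
time: 20.3
ee_pos: [0.5186, 0.3486, 0.2328]
eef_rot: [0.772, 0.581, 0.155, 0.208]
ft_force: [0.8, -1.5, 0.6]
width: 0.0872
grip_force: 0.0
```

Request:
play_rows([
  [0, 0, 0, 0, 0, 0],
  [0, 0, 0, 0, 0, 0],
])

```text
time: 20.5
ee_pos: [0.518, 0.3505, 0.2357]
eef_rot: [0.771, 0.581, 0.158, 0.207]
ft_force: [-0.2, -0.1, -0.5]
width: 0.0868
grip_force: 0.0
```

```bash
python3 - <<'E'
from h import *
plan([(onboard(-.006,.0524,.026),QB)])
E
```

```text
at [0.518  0.3505 0.2357] grasp [0.5971 0.3282 0.0944] t 20.5
[0.005, -0.021, 0.193] [0.006, -0.005, -0.001] rows>=0.6
```

Request:
play_rows([
  [0.004, -0.02, 0.1, 0.003, 0, 0],
  [0.004, -0.02, 0.193, 0.003, 0, 0],
  [0.004, -0.02, 0.193, 0.003, 0, 0],
  [0.004, -0.02, 0.193, 0.003, 0, 0],
])

```text
time: 20.9
ee_pos: [0.5298, 0.3469, 0.2072]
eef_rot: [0.772, 0.581, 0.156, 0.207]
ft_force: [0.6, 0.3, -0.3]
width: 0.0871
grip_force: 0.0
```

Request:
play_rows([
  [0, 0, 0, 0, 0, 0],
  [0, 0, 0, 0, 0, 0],
  [0, 0, 0, 0, 0, 0],
  [0, 0, 0, 0, 0, 0],
  [0, 0, 0, 0, 0, 0],
], fingers=-1, squeeze=20)

```text
time: 21.4
ee_pos: [0.5297, 0.3473, 0.2081]
eef_rot: [0.771, 0.581, 0.157, 0.207]
ft_force: [0.3, -0.1, -1.1]
width: 0.055
grip_force: 0.0
```

Request:
play_rows([
  [0, 0, 0, 0, 0, 0],
  [0, 0, 0, 0, 0, 0],
  [0, 0, 0, 0, 0, 0],
  [0, 0, 0, 0, 0, 0],
  [0, 0, 0, 0, 0, 0],
])

```text
time: 21.9
ee_pos: [0.5299, 0.3472, 0.2082]
eef_rot: [0.771, 0.581, 0.157, 0.207]
ft_force: [1.6, 0.1, 1.8]
width: 0.0387
grip_force: 20.0
```

```bash
python3 - <<'E'
from h import *
s=status.read_state(); q=R.from_quat(s['eef_rot']); g=s['ee_pos']+q.apply([0,0,G])
print(s['width'],s['grip_force'],s['ft_force'],'cap rim in tool', q.inv().apply(onboard(-.006,.0524,-.0005)-g))
E
```

```text
0.03874827665910923 20.000006365716096 [1.59223095 0.14933147 1.75235989] cap rim in tool [ 0.00051436 -0.00035554  0.0254102 ]
```

Request:
play_rows([
  [0, 0, -0.25, 0, 0, 0],
  [0, 0, -0.5, 0, 0, 0],
  [0, 0, -0.7, 0, 0, 0],
  [0, 0, -0.7, 0, 0, 0],
])

```text
time: 22.3
ee_pos: [0.4778, 0.3639, 0.3028]
eef_rot: [0.771, 0.582, 0.159, 0.206]
ft_force: [1.0, 0.3, 0.1]
width: 0.0388
grip_force: 20.0
```

```bash
python3 - <<'E'
from h import *
s=status.read_state();print(s['width'],s['grip_force'],s['ft_force'])
plan([([.52,.26,.27],Q0),([.5239,-.0267,.21],Q0)],s)
E
```

```text
0.038808049228382796 19.999905647874776 [1.00297873 0.32056662 0.07592005]
at [0.4778 0.3639 0.3028] grasp [0.5571 0.3424 0.1615] t 22.3
[-0.584, 0.837, -0.526] [1.001, 0.127, -0.518] rows>=4.0
[-1.911, 0.026, 0.4] [0.0, 0.0, 0.0] rows>=5.9
```

Request:
play_rows([
  [-0.584, 0.837, -0.526, 1, 0.127, -0.518],
  [-0.584, 0.837, -0.526, 1, 0.127, -0.518],
  [-0.584, 0.837, -0.526, 1, 0.127, -0.518],
  [-0.584, 0.837, -0.526, 1, 0.127, -0.518],
  [-0.584, 0.837, -0.526, 1, 0.127, -0.518],
])

```text
time: 22.8
ee_pos: [0.5245, 0.2534, 0.4347]
eef_rot: [0.71, 0.704, -0.001, 0.0]
ft_force: [0.6, -0.3, -0.8]
width: 0.0388
grip_force: 20.0
```

Request:
play_rows([
  [-0.3, 0, 0, 0, 0, 0],
  [-0.63, 0, 0, 0, 0, 0],
  [-0.95, 0.01, 0, 0, 0, 0],
])

```text
time: 23.1
ee_pos: [0.5223, 0.1137, 0.4295]
eef_rot: [0.708, 0.706, -0.003, 0.0]
ft_force: [0.6, -1.0, -1.0]
width: 0.0387
grip_force: 20.0
```

Request:
play_rows([
  [-0.3, 0, 0, 0, 0, 0],
  [-0.63, 0, 0.1, 0, 0, 0],
  [-0.95, 0.01, 0.2, 0, 0, 0],
  [-0.95, 0.01, 0.2, 0, 0, 0],
  [-0.95, 0.01, 0.2, 0, 0, 0],
])

```text
time: 23.6
ee_pos: [0.5232, -0.0284, 0.4]
eef_rot: [0.71, 0.705, -0.003, -0.0]
ft_force: [0.4, 0.2, -0.2]
width: 0.0389
grip_force: 20.0
```

```bash
python3 - <<'E'
from h import *
plan([([.5239,-.0267,.176],Q0)])
E
```

```text
at [ 0.5232 -0.0284  0.4   ] grasp [ 0.5223 -0.0292  0.2365] t 23.6
[0.013, 0.007, 0.403] [-0.01, 0.009, -0.013] rows>=1.2
```

Request:
play_rows([
  [0.013, 0.007, 0.2, -0.008, 0.009, -0.012],
  [0.013, 0.007, 0.4, -0.008, 0.009, -0.012],
  [0.013, 0.007, 0.4, -0.008, 0.009, -0.012],
  [0.013, 0.007, 0.4, -0.008, 0.009, -0.012],
  [0.013, 0.007, 0.4, -0.008, 0.009, -0.012],
])

```text
time: 24.1
ee_pos: [0.5248, -0.0246, 0.3429]
eef_rot: [0.706, 0.708, 0.001, 0.001]
ft_force: [0.1, 0.2, -0.4]
width: 0.0391
grip_force: 20.0
```

Request:
play_rows([
  [0, 0, 0, 0, 0, 0],
])

```text
time: 24.2
ee_pos: [0.5247, -0.0249, 0.3428]
eef_rot: [0.706, 0.708, 0.001, 0.001]
ft_force: [-0.3, -0.3, -1.1]
width: 0.0387
grip_force: 20.0
```

```bash
python3 - <<'E'
from h import *
plan([([.5239,-.0267,.1614],Q0)])
E
```

```text
at [ 0.5247 -0.0249  0.3428] grasp [ 0.5253 -0.0249  0.1793] t 24.2
[-0.012, -0.006, 0.119] [0.007, -0.0, 0.006] rows>=0.4
```

Request:
play_rows([
  [-0.01, -0.005, 0.05, 0.005, 0, 0.005],
  [-0.01, -0.005, 0.09, 0.005, 0, 0.005],
  [-0.01, -0.005, 0.09, 0.005, 0, 0.005],
  [-0.01, -0.005, 0.09, 0.005, 0, 0.005],
])

```text
time: 24.6
ee_pos: [0.5234, -0.0268, 0.3275]
eef_rot: [0.707, 0.707, -0.001, -0.001]
ft_force: [-0.5, -0.9, -0.3]
width: 0.0387
grip_force: 20.0
```

```bash
python3 - <<'E'
from h import *
s=status.read_state(); print(s['ft_force'])
plan([([.5239,-.0267,.1614],Q0)],s)
E
```

```text
[-0.46068109 -0.91170087 -0.26227721]
at [ 0.5234 -0.0268  0.3275] grasp [ 0.5231 -0.0267  0.164 ] t 24.6
[0.0, 0.003, 0.017] [-0.004, -0.0, 0.0] rows>=0.1
```

Request:
play_rows([
  [0, 0.003, 0.01, -0.003, 0, 0],
  [0, 0.003, 0.018, -0.003, 0, 0],
  [0, 0.003, 0.024, -0.003, 0, 0],
  [0, 0.003, 0.024, -0.003, 0, 0],
])

```text
time: 25.0
ee_pos: [0.524, -0.0267, 0.3246]
eef_rot: [0.707, 0.707, 0.0, 0.0]
ft_force: [-1.6, 0.3, 4.1]
width: 0.0389
grip_force: 20.0
```

Request:
play_rows([
  [0, 0, 0, 0, 0, 0],
  [0, 0, 0, 0, 0, 0],
  [0, 0, 0, 0, 0, 0],
  [0, 0, 0, 0, 0, 0],
  [0, 0, 0, 0, 0, 0],
], fingers=1)

```text
time: 25.5
ee_pos: [0.5239, -0.0267, 0.3241]
eef_rot: [0.707, 0.707, 0.0, 0.0]
ft_force: [0.4, -0.1, -0.6]
width: 0.0705
grip_force: 0.0
```

Request:
play_rows([
  [0, 0, -0.2, 0, 0, 0],
  [0, 0, -0.4, 0, 0, 0],
  [0, 0, -0.7, 0, 0, 0],
  [-0.3, 0, -0.85, 0, 0, 0],
  [-0.6, 0, -0.85, 0, 0, 0],
])

```text
time: 26.0
ee_pos: [0.5244, -0.1168, 0.4558]
eef_rot: [0.706, 0.708, 0.002, 0.003]
ft_force: [2.0, -1.1, -0.5]
width: 0.0868
grip_force: 0.0
```

Request:
play_rows([
  [0, 0, 0, 0, 0, 0],
  [0, 0, 0, 0, 0, 0],
])

```text
time: 26.2
ee_pos: [0.5237, -0.1177, 0.4514]
eef_rot: [0.708, 0.706, 0.0, -0.0]
ft_force: [0.2, 0.2, -0.3]
width: 0.0873
grip_force: 0.0
```

```bash
python3 - <<'E'
from h import *
s,T=snap('w10'); print(s['ee_pos'],s['time'])
for m in regs('narrow_cap')[:1]:
    print([fit(N_CAP,np.eye(3),[(lambda P:wproj(T,P),feat(m))],[.5239,-.0265,.136],fr) for fr in ([0,1],[0,1,2])])
for n in('narrow_cup','wide_cap'): regs(n)
for c in('scene','side'):
    vision.camera(c); print(c,pt(spotter.boxes_of(c,'knob')))
    for m in regs('knob',c)+regs('swing_arm',c):
        M=cv2.moments(m); print(M['m10']/M['m00'],M['m01']/M['m00'])
E
```

```text
[ 0.52371684 -0.11773667  0.45142877] 26.2
narrow_cap wrist 0.94 (293, 82, 67, 64)
[(array([ 0.5238071 , -0.02561282,  0.136     ]), np.float64(0.7428776526499336)), (array([ 0.52382561, -0.02526686,  0.13023984]), np.float64(0.38020716807139715))]
wide_cap wrist 0.51 (323, 142, 24, 9)
scene []
knob scene 0.38 (385, 190, 8, 8)
swing_arm scene 0.95 (332, 190, 62, 22)
swing_arm scene 0.35 (328, 300, 21, 30)
388.1666666666667 193.14583333333334
365.001733102253 198.66551126516464
338.30947775628624 313.6866537717602
side [([0.407, -0.306, 0.019], 0.54), ([0.526, -0.149, 0.013], 0.52), ([0.422, -0.207, 0.226], 0.51)]
knob side 0.41 (329, 264, 12, 13)
swing_arm side 0.74 (328, 251, 52, 42)
swing_arm side 0.61 (255, 256, 19, 24)
334.7916666666667 269.4916666666667
342.1782682512733 275.1307300509338
264.03723404255317 267.08776595744683
```

Request:
play_rows([
  [-0.3, -0.2, 0, 0, 0, 0],
  [-0.6, -0.4, 0, 0, 0, 0],
  [-0.85, -0.62, 0, 0, 0, 0],
  [-0.85, -0.62, 0, 0, 0, 0],
  [-0.85, -0.62, 0, 0, 0, 0],
])

```text
time: 27.3
ee_pos: [0.4298, -0.2456, 0.4519]
eef_rot: [0.708, 0.706, 0.0, 0.0]
ft_force: [0.4, 0.1, 0.3]
width: 0.0868
grip_force: 0.0
```

```bash
python3 - <<'E'
from h import *
s,T=snap('w11'); print(s['ee_pos'],s['time'])
print(pt(spotter.boxes_of('wrist','knob')))
for m in regs('knob'):
    M=cv2.moments(m); print(M['m10']/M['m00'],M['m01']/M['m00']); np.save('w11knob.npy',m)
regs('swing_arm')
im=cv2.imread('pics/w11.png'); hsv=cv2.cvtColor(im,cv2.COLOR_BGR2HSV)
red=(((hsv[...,0]<8)|(hsv[...,0]>172))&(hsv[...,1]>130)&(hsv[...,2]>70)).astype(np.uint8)
n,l,st,ce=cv2.connectedComponentsWithStats(red); print([(st[i].tolist(),ce[i].round(1).tolist()) for i in range(1,n) if st[i][4]>150])
E
```

```text
[ 0.42984428 -0.2456479   0.45194137] 27.3
[([0.431, -0.196, 0.227], 0.56)]
knob wrist 0.61 (306, 161, 51, 52)
330.05165851005984 186.62805872756934
swing_arm wrist 0.96 (300, 118, 281, 96)
swing_arm wrist 0.37 (460, 256, 73, 54)
[([307, 163, 49, 49, 1440], [329.9, 186.0])]
```

View pics/w11.png

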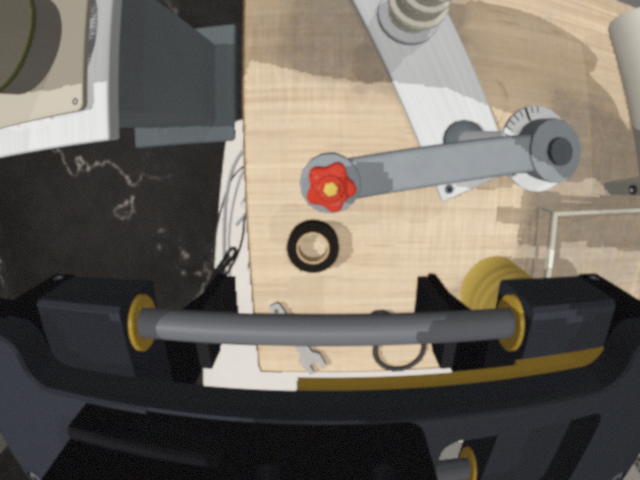

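The wrist view shows the red six-lobed star knob at (330,187) on the arm head, the hub and dial at (555,150), the stack at (415,15) and the tape at (313,246) below. The fingers will straddle the knob.

```bash
cat >> h.py <<'E'
def ray(T,px,z):
    c=vision.calibration('wrist'); d=np.array([px[0]-c['cx'],px[1]-c['cy']]); rr=np.hypot(*d); th=rr/c['fx']
    v=T[:3,:3]@np.r_[np.sin(th)*d/max(rr,1e-9),np.cos(th)]; return T[:3,3]+v*(z-T[2,3])/v[2]
E
python3 - <<'E'
from h import *
T=np.load('w11T.npy'); st=np.load('st.npy')
k=ray(T,(330,186.3),.226); post=np.array([.58634388,-.17747523])
print('knob',k,'hub',ray(T,(558,150),.214),ray(T,(543,149),.187))
v=k[:2]-post; print('r',np.linalg.norm(v),'angle',np.arctan2(v[1],v[0])-(st[2]+np.pi)+2*np.pi)
m=np.load('w3T.npy')
s=status.read_state(); print(s['joint_positions'])
plan([([k[0],k[1],.27],Q0)],s)
E
```

```text
knob [ 0.43242013 -0.19934166  0.226     ] hub [ 0.5851332  -0.17204974  0.214     ] [ 0.59001933 -0.17263356  0.187     ]
r 0.15546916869993876 angle 1.307004127724948
[ 0.29599296  0.01876688  0.12594983  1.727796   -0.00276523  1.39521072
  0.42529246]
at [ 0.432  -0.2428  0.4515] grasp [ 0.4321 -0.2427  0.288 ] t 27.5
[0.289, 0.003, 0.12] [0.0, -0.001, 0.006] rows>=0.9
```

```bash
python3 - <<'E'
from h import *
s,T=snap('w12'); print(s['ee_pos'],abs(s['joint_vel']).max(),s['time'])
im=cv2.imread('pics/w12.png'); hsv=cv2.cvtColor(im,cv2.COLOR_BGR2HSV)
red=(((hsv[...,0]<8)|(hsv[...,0]>172))&(hsv[...,1]>130)&(hsv[...,2]>70)).astype(np.uint8)
n,l,stt,ce=cv2.connectedComponentsWithStats(red); i=1+np.argmax(stt[1:,4]); c=stt[i]; print(c,ce[i])
px=(c[0]+c[2]/2,c[1]+c[3]/2); k=ray(T,px,.226); print('knob',k)
# hub / head circles from grey-level: Hough
g=cv2.medianBlur(cv2.cvtColor(im,cv2.COLOR_BGR2GRAY),3)[90:240,480:620]
h=cv2.HoughCircles(g,cv2.HOUGH_GRADIENT,1,10,param1=100,param2=18,minRadius=10,maxRadius=45); print((h[0]+[480,90,0]).round(0)[:6])
# lobe phase
yy,xx=np.nonzero(l==i); a=np.arctan2(yy-px[1],xx-px[0]); rr=np.hypot(yy-px[1],xx-px[0])
b_=[rr[(np.abs((a-t+np.pi)%(2*np.pi)-np.pi)<.06)].max().round(1) for t in np.radians(np.arange(-180,180,15))]; print(b_)
plan([([k[0],k[1],.27],Q0)],s)
E
```

```text
[ 0.43203314 -0.24277374  0.45148103] 0.004039727642268711 27.5
[ 304  168   49   50 1438] [326.89777469 191.46036161]
knob [ 0.43332702 -0.20006719  0.226     ]
[[532. 142.  32.]
 [568. 156.  39.]
 [536. 168.  28.]
 [548. 158.  22.]
 [558. 154.  12.]
 [548. 142.  25.]]
[np.float64(22.5), np.float64(22.6), np.float64(26.5), np.float64(27.2), np.float64(23.6), np.float64(21.5), np.float64(23.0), np.float64(26.1), np.float64(23.9), np.float64(20.2), np.float64(18.8), np.float64(22.1), np.float64(23.5), np.float64(23.0), np.float64(19.7), np.float64(18.1), np.float64(20.4), np.float64(23.6), np.float64(23.0), np.float64(20.5), np.float64(19.5), np.float64(22.3), np.float64(26.4), np.float64(25.8)]
at [ 0.432  -0.2428  0.4515] grasp [ 0.4321 -0.2427  0.288 ] t 27.5
[0.285, 0.009, 0.12] [0.0, -0.001, 0.006] rows>=0.9
```

Request:
play_rows([
  [0.283, 0.007, 0.12, 0, 0, 0.25],
  [0.283, 0.007, 0.12, 0, 0, 0.5],
  [0.283, 0.007, 0.12, 0, 0, 0.5],
  [0.283, 0.007, 0.12, 0, 0, 0.5],
  [0.283, 0.007, 0.12, 0, 0, 0.5],
], fingers=0.15)

```text
time: 28.05
ee_pos: [0.4321, -0.2023, 0.4339]
eef_rot: [0.793, 0.61, 0.0, 0.0]
ft_force: [-0.1, 0.4, 0.3]
width: 0.0552
grip_force: 0.0
```

Request:
play_rows([
  [0, 0, 0, 0, 0, 0],
])

```text
time: 28.15
ee_pos: [0.432, -0.2023, 0.4338]
eef_rot: [0.793, 0.609, 0.0, 0.0]
ft_force: [-0.3, -0.5, 0.4]
width: 0.0523
grip_force: 0.0
```

```bash
python3 - <<'E'
from h import *
Qk=R.from_euler('z',-15,degrees=True)*Q0
plan([([.433,-.1998,.2305],Qk)])
E
```

```text
at [ 0.432  -0.2023  0.4338] grasp [ 0.4321 -0.2023  0.2703] t 28.15
[0.018, 0.002, 0.265] [0.001, 0.0, 0.002] rows>=0.8
```

Request:
play_rows([
  [0.018, 0.002, 0.1, 0, 0, 0],
  [0.018, 0.002, 0.22, 0, 0, 0],
  [0.018, 0.002, 0.265, 0, 0, 0],
  [0.018, 0.002, 0.265, 0, 0, 0],
])

```text
time: 28.55
ee_pos: [0.4328, -0.1994, 0.3932]
eef_rot: [0.793, 0.609, -0.0, -0.001]
ft_force: [-0.0, -0.6, 0.4]
width: 0.0501
grip_force: 0.0
```

Request:
play_rows([
  [0, 0, 0, 0, 0, 0],
  [0, 0, 0, 0, 0, 0],
  [0, 0, 0, 0, 0, 0],
  [0, 0, 0, 0, 0, 0],
  [0, 0, 0, 0, 0, 0],
], fingers=-1, squeeze=35)

```text
time: 29.05
ee_pos: [0.433, -0.1993, 0.3943]
eef_rot: [0.793, 0.609, 0.0, 0.0]
ft_force: [-0.8, 0.3, 2.6]
width: 0.0256
grip_force: 35.0
```

Request:
play_rows([
  [0, 0, 0, 0, 0, 0],
])

```text
time: 29.15
ee_pos: [0.433, -0.1993, 0.3942]
eef_rot: [0.793, 0.609, 0.0, 0.0]
ft_force: [-1.3, 0.1, 2.9]
width: 0.0257
grip_force: 35.0
```

```bash
python3 - <<'E'
from h import *
s=status.read_state(); print({k:s[k] for k in('width','grip_force','ft_force','torque')})
plan([],s)
E
```

```text
{'width': 0.025720903031950595, 'grip_force': 35.00088014930952, 'ft_force': array([-1.33374111,  0.10710108,  2.94248018]), 'torque': array([0.04919168, 0.34418827, 0.05160652])}
at [ 0.433  -0.1993  0.3942] grasp [ 0.4331 -0.1993  0.2307] t 29.15
```

Request:
play_rows([
  [0, 0, 0, 0, 0, -0.2],
  [0, 0, 0, 0, 0, -0.4],
  [0, 0, 0, 0, 0, -0.6],
  [0, 0, 0, 0, 0, -0.8],
  [0, 0, 0, 0, 0, -0.9],
])

```text
time: 29.65
ee_pos: [0.4327, -0.1996, 0.3942]
eef_rot: [0.628, 0.778, -0.0, 0.0]
ft_force: [-4.1, -0.3, 4.4]
width: 0.0254
grip_force: 35.0
```

Request:
play_rows([
  [0, 0, 0, 0, 0, -0.2],
  [0, 0, 0, 0, 0, -0.4],
  [0, 0, 0, 0, 0, -0.6],
  [0, 0, 0, 0, 0, -0.8],
  [0, 0, 0, 0, 0, -0.9],
])

```text
time: 30.15
ee_pos: [0.4323, -0.1999, 0.3942]
eef_rot: [0.429, 0.903, -0.0, -0.0]
ft_force: [-7.1, -0.5, 7.3]
width: 0.0257
grip_force: 35.0
```

```bash
cat >> h.py <<'E'
def st():
    s=status.read_state(); q=R.from_quat(s['eef_rot']); g=s['ee_pos']+q.apply([0,0,G]); yaw=np.degrees((q*Q0.inv()).as_euler('zyx')[0])
    print('t',round(s['time'],2),'g',g.round(4),'yaw',yaw.round(1),'w',round(s['width'],4),'F',s['ft_force'].round(1),'M',s['torque'].round(2),'grip',round(s['grip_force'],1),'q',s['joint_positions'].round(2))
E
python3 -c "from h import *; st()"
```

```text
t 30.15 g [ 0.4321 -0.2     0.2307] yaw 39.2 w 0.0257 F [-7.1 -0.5  7.3] M [-0.25  1.49 -0.19] grip 35.0 q [0.26 0.01 0.08 1.86 0.   1.28 1.02]
```

Request:
play_rows([
  [0, 0, 0, 0, 0, -0.2],
  [0, 0, 0, 0, 0, -0.35],
  [0, 0, 0, 0, 0, -0.5],
  [0, 0, 0, 0, 0, -0.6],
  [0, 0, 0, 0, 0, -0.6],
])

```text
time: 30.65
ee_pos: [0.4321, -0.2002, 0.3942]
eef_rot: [0.284, 0.959, -0.001, -0.001]
ft_force: [-8.8, -2.5, 7.1]
width: 0.0255
grip_force: 35.0
```

```bash
python3 -c "from h import *; st()"
```

```text
t 30.65 g [ 0.4318 -0.2003  0.2307] yaw 57.0 w 0.0255 F [-8.8 -2.5  7.1] M [-0.43  1.77 -0.04] grip 35.0 q [0.26 0.01 0.08 1.86 0.   1.28 1.33]
```

Request:
play_rows([
  [0, 0, 0, 0, 0, -0.1],
  [0, 0, 0, 0, 0, -0.2],
  [0, 0, 0, 0, 0, -0.2],
])

```text
time: 30.95
ee_pos: [0.432, -0.2005, 0.3942]
eef_rot: [0.234, 0.972, -0.001, -0.001]
ft_force: [-6.8, -2.9, 7.5]
width: 0.0255
grip_force: 35.0
```

```bash
python3 -c "from h import *; st()"
```

```text
t 30.95 g [ 0.4317 -0.2007  0.2307] yaw 63.0 w 0.0255 F [-6.8 -2.9  7.5] M [-0.68  1.65 -0.38] grip 35.0 q [0.26 0.01 0.08 1.86 0.   1.28 1.44]
```

Request:
play_rows([
  [0, 0, 0, 0, 0, -0.07],
  [0, 0, 0, 0, 0, -0.13],
  [0, 0, 0, 0, 0, -0.13],
])

```text
time: 31.25
ee_pos: [0.4321, -0.2005, 0.3941]
eef_rot: [0.201, 0.98, -0.001, -0.001]
ft_force: [-5.8, -3.5, 5.4]
width: 0.0253
grip_force: 35.0
```

```bash
python3 - <<'E'
from h import *
st()
# rows for swinging: rotate rigidly about post by -a, in tool frame
s=status.read_state(); q=R.from_quat(s['eef_rot']); p=np.array(s['ee_pos']); g=(p+q.apply([0,0,G]))[:2]
for post in ([.5863,-.1775],[.585,-.172],[.588,-.175]):
    v=g-np.array(post); print(post,np.linalg.norm(v),np.degrees(np.arctan2(v[1],v[0])))
E
```

```text
t 31.25 g [ 0.4319 -0.2007  0.2306] yaw 66.8 w 0.0253 F [-5.8 -3.5  5.4] M [-0.76  1.4  -0.34] grip 35.0 q [0.26 0.01 0.08 1.86 0.   1.28 1.5 ]
[0.5863, -0.1775] 0.15617413328233723 -171.4599451809497
[0.585, -0.172] 0.1558071280449578 -169.38838348884494
[0.588, -0.175] 0.15824210684977186 -170.6561703217939
```

```bash
cat >> h.py <<'E'
def swing(post,total,n=5):
    s=status.read_state(); q=R.from_quat(s['eef_rot']); p=np.array(s['ee_pos']); c=np.r_[post,p[2]]
    for i in range(1,n+1):
        a=R.from_euler('z',total*i/n,degrees=True); d=q.inv().apply(c+a.apply(p-c)-p)
        print([*(d/.15).round(3).tolist(),0,0,round(-total*i/n/30,3)])
E
python3 -c "
from h import *
swing([.5888,-.175],-20)"
```

```text
[0.037, 0.064, -0.0, 0, 0, 0.133]
[0.07, 0.13, -0.0, 0, 0, 0.267]
[0.098, 0.198, -0.0, 0, 0, 0.4]
[0.122, 0.268, -0.0, 0, 0, 0.533]
[0.14, 0.34, -0.0, 0, 0, 0.667]
```

Request:
play_rows([
  [0.037, 0.064, 0, 0, 0, 0.133],
  [0.07, 0.13, 0, 0, 0, 0.267],
  [0.098, 0.198, 0, 0, 0, 0.4],
  [0.122, 0.268, 0, 0, 0, 0.533],
  [0.14, 0.34, 0, 0, 0, 0.667],
])

```text
time: 31.75
ee_pos: [0.4325, -0.1446, 0.394]
eef_rot: [0.37, 0.929, -0.001, -0.001]
ft_force: [-10.0, -2.5, 8.0]
width: 0.0252
grip_force: 35.0
```

Request:
play_rows([
  [0, 0, 0, 0, 0, 0],
])

```text
time: 31.85
ee_pos: [0.4329, -0.1433, 0.394]
eef_rot: [0.368, 0.93, -0.0, -0.001]
ft_force: [-10.3, 1.3, 8.7]
width: 0.0254
grip_force: 35.0
```

```bash
python3 -c "
from h import *
st()
swing([.5888,-.175],-20)"
```

```text
t 31.85 g [ 0.4325 -0.1433  0.2305] yaw 46.8 w 0.0254 F [-10.3   1.3   8.7] M [ 0.28  2.19 -0.33] grip 35.0 q [ 0.21 -0.03  0.01  1.9   0.    1.28  1.04]
[0.037, 0.064, -0.0, 0, 0, 0.133]
[0.069, 0.131, -0.0, 0, 0, 0.267]
[0.096, 0.2, -0.0, 0, 0, 0.4]
[0.119, 0.27, -0.0, 0, 0, 0.533]
[0.136, 0.342, -0.0, 0, 0, 0.667]
```

Request:
play_rows([
  [0.041, 0.061, 0, 0, 0, 0.133],
  [0.076, 0.126, 0, 0, 0, 0.267],
  [0.105, 0.195, 0, 0, 0, 0.4],
  [0.128, 0.265, 0, 0, 0, 0.533],
  [0.145, 0.337, 0, 0, 0, 0.667],
])

```text
time: 32.35
ee_pos: [0.4518, -0.092, 0.394]
eef_rot: [0.525, 0.851, -0.0, -0.001]
ft_force: [-7.0, 0.9, 7.0]
width: 0.0257
grip_force: 35.0
```

```bash
python3 -c "
from h import *
st()
swing([.5888,-.175],-15)"
```

```text
t 32.35 g [ 0.4516 -0.0919  0.2305] yaw 26.7 w 0.0257 F [-7.   0.9  7. ] M [ 0.27  1.38 -0.21] grip 35.0 q [ 0.16 -0.02 -0.05  1.89 -0.    1.28  0.57]
[0.028, 0.048, -0.0, 0, 0, 0.1]
[0.054, 0.098, -0.0, 0, 0, 0.2]
[0.078, 0.148, -0.0, 0, 0, 0.3]
[0.098, 0.2, -0.0, 0, 0, 0.4]
[0.116, 0.253, -0.0, 0, 0, 0.5]
```

Request:
play_rows([
  [0.028, 0.048, 0, 0, 0, 0.1],
  [0.054, 0.098, 0, 0, 0, 0.2],
  [0.078, 0.148, 0, 0, 0, 0.3],
  [0.098, 0.2, 0, 0, 0, 0.4],
  [0.116, 0.253, 0, 0, 0, 0.5],
])

```text
time: 32.85
ee_pos: [0.4779, -0.0588, 0.394]
eef_rot: [0.631, 0.776, -0.0, -0.001]
ft_force: [-6.7, 3.6, 7.3]
width: 0.0251
grip_force: 35.0
```

Request:
play_rows([
  [0, 0, 0, 0, 0, 0],
])

```text
time: 32.95
ee_pos: [0.4784, -0.0582, 0.3941]
eef_rot: [0.63, 0.776, 0.0, -0.001]
ft_force: [-6.8, 3.5, 6.9]
width: 0.0254
grip_force: 35.0
```

```bash
python3 - <<'E'
from h import *
st()
s=status.read_state(); q=R.from_quat(s['eef_rot']); g=(s['ee_pos']+q.apply([0,0,G]))[:2]
P=np.array([[.4319,-.2007],[.4325,-.1433],[.4516,-.0919],g])
o=least_squares(lambda v:np.hypot(*(P-v).T)-.16,[.588,-.175]); print('post',o.x,o.fun)
for c in('side','scene'):
    im=vision.camera(c); cv2.imwrite(f'pics/{c}9.png',im)
    for n in('pad','narrow_cap'):
        print(c,n,pt(spotter.boxes_of(c,n)[:3]));regs(n,c,3)
a=cv2.imread('pics/side9.png')[225:305,290:390]; d=cv2.imread('pics/scene9.png')[170:270,290:390]
cv2.imwrite('pics/both9.png',np.hstack([cv2.resize(a,(400,480),interpolation=cv2.INTER_CUBIC)[:,:],cv2.resize(d,(400,480),interpolation=cv2.INTER_CUBIC)]))
E
```

```text
t 32.95 g [ 0.4782 -0.0579  0.2306] yaw 11.9 w 0.0254 F [-6.8  3.5  6.9] M [ 0.98  1.4  -0.39] grip 35.0 q [ 0.12  0.03 -0.09  1.84  0.    1.28  0.23]
post [ 0.58957856 -0.17289736] [ 1.10950445e-04 -1.57329620e-04 -4.19734591e-06  7.03549765e-05]
side pad []
pad side 0.32 (301, 236, 91, 99)
side narrow_cap [([0.513, -0.043, 0.143], 0.52)]
narrow_cap side 0.66 (321, 256, 17, 8)
scene pad []
pad scene 0.67 (321, 190, 43, 97)
scene narrow_cap [([0.519, -0.009, 0.154], 0.74)]
narrow_cap scene 0.78 (330, 223, 15, 16)
```

View pics/both9.png

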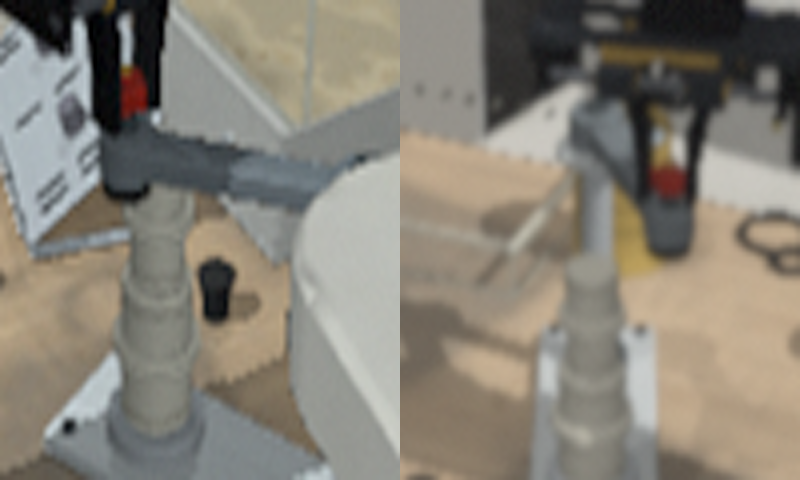

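The stack stands upright and intact (side crop x≈155, scene crop x≈590). The arm head is still short of it, with the pad bottom at scene crop (668,255). I'll check the pad height before swinging over the stack.

```bash
python3 - <<'E'
from h import *
a=np.linspace(0,2*np.pi,60); 
for z in(.167,.176):
    for c in('scene','side'):
        p=proj(c,np.c_[.4782+.017*np.cos(a),-.0579+.017*np.sin(a),0*a+z]); print(z,c,'bottom row',p[:,1].max().round(2),'cols',p[:,0].min().round(1),p[:,0].max().round(1))
for c,x0,x1,y0,y1 in(('scene',345,368,212,232),('side',314,332,255,276)):
    p=proj(c,np.c_[.4782+.019*np.cos(a),-.0579+.019*np.sin(a),0*a+.187]);print(c,'head .187 bottom',p[:,1].max().round(2))
    g=cv2.cvtColor(cv2.imread(f'pics/{c}9.png'),cv2.COLOR_BGR2GRAY); xm=int(p[:,0].mean()); print(xm,list(zip(range(y0,y1),g[y0:y1,xm-1:xm+2].mean(1).round().astype(int).tolist())))
post=np.array([.5896,-.1729])
s=status.read_state(); q=R.from_quat(s['eef_rot']); g=(s['ee_pos']+q.apply([0,0,G]))[:2]
v=g-post; print('arm dir',np.degrees(np.arctan2(v[1],v[0])))
# station with post fixed: refit yaw from plate corners in w3, bed distance 160
T=np.load('w3T.npy'); px=np.array([[352,76],[273,110],[398,179]])
def f(v):
    R_=R.from_euler('z',v[0]); o=np.r_[post,.012]-R_.apply([.16,0,0]); C=np.array([[-.068,.05,0],[-.068,-.05,0],[v[1],.05,0]]); return (wproj(T,R_.apply(C)+o)-px).ravel()
o=least_squares(f,[-1.16,.05]); print('closed dir',np.degrees(o.x[0])+180,f(o.x).round(1)); u=o.x[0]
print('bed',post-.16*np.array([np.cos(u),np.sin(u)]))
for c in([.5246,-.0261],[.5238,-.0255]): w=np.array(c)-post; print('stack dir',np.degrees(np.arctan2(w[1],w[0])),np.linalg.norm(w))
swing(post,-19)
E
```

```text
0.167 scene bottom row 227.01 cols 349.8 361.4
0.167 side bottom row 261.78 cols 314.4 327.0
0.176 scene bottom row 224.25 cols 349.8 361.4
0.176 side bottom row 258.84 cols 314.4 327.0
scene head .187 bottom 221.15
355 [(212, 65), (213, 73), (214, 81), (215, 83), (216, 81), (217, 81), (218, 80), (219, 80), (220, 77), (221, 69), (222, 61), (223, 78), (224, 114), (225, 142), (226, 159), (227, 169), (228, 174), (229, 176), (230, 175), (231, 175)]
side head .187 bottom 255.6
320 [(255, 76), (256, 61), (257, 18), (258, 48), (259, 90), (260, 107), (261, 102), (262, 95), (263, 141), (264, 160), (265, 122), (266, 144), (267, 143), (268, 137), (269, 135), (270, 133), (271, 130), (272, 123), (273, 122), (274, 113), (275, 111)]
arm dir 134.37676288611988
closed dir 114.47357832601926 [ 0.6 -4.1 -3.1 -0.3  2.1 -0.9]
bed [ 0.52331623 -0.02727561]
stack dir 113.88277063813092 0.16054669102787514
stack dir 114.05619188936147 0.16141994920083452
[0.036, 0.061, 0.0, 0, 0, 0.127]
[0.068, 0.124, 0.0, 0, 0, 0.253]
[0.095, 0.189, -0.0, 0, 0, 0.38]
[0.118, 0.256, -0.0, 0, 0, 0.507]
[0.137, 0.324, -0.0, 0, 0, 0.633]
```

The pad edge sits at scene row ≈224 and side row ≈258, which puts the pad face at about 176 mm. So the knob is fully loose and the pad will clear the stack.

Request:
play_rows([
  [0.036, 0.061, 0, 0, 0, 0.127],
  [0.068, 0.124, 0, 0, 0, 0.253],
  [0.095, 0.189, 0, 0, 0, 0.38],
  [0.118, 0.256, 0, 0, 0, 0.507],
  [0.137, 0.324, 0, 0, 0, 0.633],
])

```text
time: 33.95
ee_pos: [0.5215, -0.0282, 0.3941]
eef_rot: [0.75, 0.661, 0.0, -0.001]
ft_force: [-5.4, 3.7, 6.1]
width: 0.0254
grip_force: 35.0
```

Request:
play_rows([
  [0, 0, 0, 0, 0, 0],
  [0, 0, 0, 0, 0, 0],
])

```text
time: 34.15
ee_pos: [0.5216, -0.0281, 0.3941]
eef_rot: [0.749, 0.662, 0.0, -0.001]
ft_force: [-4.3, 4.2, 5.2]
width: 0.0253
grip_force: 35.0
```

```bash
python3 - <<'E'
from h import *
st(); post=np.array([.5896,-.1729])
s=status.read_state(); q=R.from_quat(s['eef_rot']); g=(s['ee_pos']+q.apply([0,0,G]))[:2]
v=g-post; a=np.degrees(np.arctan2(v[1],v[0])); print('arm dir',a,np.linalg.norm(v)); swing(post,114-a,2)
E
```

```text
t 34.15 g [ 0.5215 -0.0278  0.2306] yaw -7.0 w 0.0253 F [-4.3  4.2  5.2] M [ 1.16  0.91 -0.38] grip 35.0 q [ 0.07  0.12 -0.11  1.74  0.01  1.28 -0.17]
arm dir 115.1305995432384 0.16029889664490193
[0.006, 0.009, 0.0, 0, 0, np.float64(0.019)]
[0.011, 0.018, 0.0, 0, 0, np.float64(0.038)]
```

Request:
play_rows([
  [0.006, 0.009, 0, 0, 0, 0.019],
  [0.011, 0.018, 0, 0, 0, 0.038],
  [0.011, 0.018, 0, 0, 0, 0.038],
])

```text
time: 34.45
ee_pos: [0.5243, -0.0269, 0.3941]
eef_rot: [0.756, 0.655, 0.0, -0.001]
ft_force: [-5.3, 6.2, 5.0]
width: 0.0254
grip_force: 35.0
```

Request:
play_rows([
  [0, 0, 0, 0, 0, 0.2],
  [0, 0, 0, 0, 0, 0.4],
  [0, 0, 0, 0, 0, 0.6],
  [0, 0, 0, 0, 0, 0.8],
  [0, 0, 0, 0, 0, 0.9],
])

```text
time: 34.95
ee_pos: [0.5246, -0.0271, 0.3942]
eef_rot: [0.889, 0.459, 0.001, -0.001]
ft_force: [-0.6, 3.3, 3.2]
width: 0.0257
grip_force: 35.0
```

Request:
play_rows([
  [0, 0, 0, 0, 0, 0.2],
  [0, 0, 0, 0, 0, 0.4],
  [0, 0, 0, 0, 0, 0.6],
  [0, 0, 0, 0, 0, 0.8],
  [0, 0, 0, 0, 0, 0.9],
])

```text
time: 35.45
ee_pos: [0.5247, -0.0275, 0.3942]
eef_rot: [0.971, 0.238, 0.001, -0.0]
ft_force: [0.1, 2.3, 2.6]
width: 0.0255
grip_force: 35.0
```

```bash
python3 -c "from h import *; st()"
```

```text
t 35.45 g [ 0.5249 -0.0273  0.2307] yaw -62.4 w 0.0255 F [0.1 2.3 2.6] M [0.51 0.   0.13] grip 35.0 q [ 0.01  0.12 -0.05  1.74  0.01  1.28 -1.13]
```

Request:
play_rows([
  [0, 0, 0, 0, 0, 0.2],
  [0, 0, 0, 0, 0, 0.4],
  [0, 0, 0, 0, 0, 0.55],
  [0, 0, 0, 0, 0, 0.7],
  [0, 0, 0, 0, 0, 0.7],
])

```text
time: 35.95
ee_pos: [0.5247, -0.0278, 0.3942]
eef_rot: [0.998, 0.059, 0.001, -0.0]
ft_force: [-0.1, 0.9, 2.7]
width: 0.0253
grip_force: 35.0
```

```bash
python3 -c "from h import *; st()"
```

```text
t 35.95 g [ 0.5249 -0.0277  0.2307] yaw -83.3 w 0.0253 F [-0.1  0.9  2.7] M [ 0.35 -0.06  0.07] grip 35.0 q [-0.01  0.12 -0.03  1.74  0.    1.28 -1.49]
```

Request:
play_rows([
  [0, 0, 0, 0, 0, 0.15],
  [0, 0, 0, 0, 0, 0.25],
  [0, 0, 0, 0, 0, 0.25],
])

```text
time: 36.25
ee_pos: [0.5247, -0.0277, 0.3942]
eef_rot: [1.0, -0.005, 0.001, -0.0]
ft_force: [0.6, 1.7, 3.8]
width: 0.0254
grip_force: 35.0
```

```bash
python3 -c "from h import *; st()"
```

```text
t 36.25 g [ 0.5249 -0.0276  0.2307] yaw -90.6 w 0.0254 F [0.6 1.7 3.8] M [ 0.52 -0.09  0.6 ] grip 35.0 q [-0.01  0.12 -0.02  1.74  0.    1.28 -1.62]
```

Request:
play_rows([
  [0, 0, 0, 0, 0, 0],
  [0, 0, 0, 0, 0, 0],
  [0, 0, 0, 0, 0, 0],
  [0, 0, 0, 0, 0, 0],
], fingers=0.2)

```text
time: 36.65
ee_pos: [0.5244, -0.0285, 0.3936]
eef_rot: [1.0, -0.006, -0.0, 0.0]
ft_force: [1.4, -0.7, -0.1]
width: 0.0477
grip_force: 0.0
```

Request:
play_rows([
  [0, 0, -0.1, 0, 0, 0],
  [0, 0, -0.25, 0, 0, 0],
  [0, 0, -0.5, 0, 0, 0],
  [0, 0, -0.7, 0, 0, 0],
])

```text
time: 37.05
ee_pos: [0.5243, -0.0284, 0.5005]
eef_rot: [1.0, -0.006, 0.0, 0.0]
ft_force: [-0.1, 0.4, 0.1]
width: 0.0521
grip_force: 0.0
```

Request:
play_rows([
  [-0.3, 0, 0, 0, 0, 0],
  [-0.6, 0, 0, 0, 0, 0],
  [-0.6, 0, 0, 0, 0, 0],
  [-0.6, 0, 0, 0, 0, 0],
])

```text
time: 37.45
ee_pos: [0.4339, -0.0273, 0.4993]
eef_rot: [1.0, -0.006, 0.001, 0.0]
ft_force: [0.7, -0.2, 0.9]
width: 0.0524
grip_force: 0.0
```

```bash
python3 - <<'E'
from h import *
st(); s,T=snap('w13')
im=cv2.imread('pics/w13.png'); hsv=cv2.cvtColor(im,cv2.COLOR_BGR2HSV)
red=(((hsv[...,0]<8)|(hsv[...,0]>172))&(hsv[...,1]>130)&(hsv[...,2]>70)).astype(np.uint8)
n,l,stt,ce=cv2.connectedComponentsWithStats(red); i=1+np.argmax(stt[1:,4]); c=stt[i]
k=ray(T,(c[0]+c[2]/2,c[1]+c[3]/2),.226); v=k[:2]-[.5896,-.1729]; print(c,'knob',k,'dir',np.degrees(np.arctan2(v[1],v[0])),np.linalg.norm(v))
for cam in('scene','side'):
    vision.camera(cam); cv2.imwrite(f'pics/{cam}_end.png',vision.camera(cam))
    for nme in('narrow_cap','narrow_cup','wide_cap','wide_cup','sample_cup','tape','stopper','gel_can'): print(cam,nme,pt(spotter.boxes_of(cam,nme)[:2]))
E
```

```text
t 37.45 g [ 0.4341 -0.0273  0.3358] yaw -90.7 w 0.0524 F [ 0.7 -0.2  0.9] M [ 0.07  0.11 -0.  ] grip 0.0 q [-0.01 -0.13 -0.03  1.77 -0.    1.5  -1.62]
[305  92  40  40 950] knob [ 0.52470462 -0.02754976  0.226     ] dir 114.05961040678804 0.15917947148265219
scene narrow_cap [([0.519, -0.006, 0.146], 0.59), ([0.524, -0.025, 0.012], 0.5)]
scene narrow_cup [([0.517, -0.011, 0.115], 0.68)]
scene wide_cap [([0.57, 0.463, 0.023], 0.84), ([0.513, 0.0, 0.082], 0.5)]
scene wide_cup [([0.511, -0.006, 0.044], 0.43)]
scene sample_cup [([0.411, 0.203, 0.052], 0.63)]
scene tape [([0.412, -0.285, 0.013], 0.69)]
scene stopper [([0.627, 0.062, 0.019], 0.46)]
scene gel_can [([0.624, -0.341, 0.068], 0.68)]
side narrow_cap [([0.507, -0.041, 0.15], 0.73)]
side narrow_cup [([0.516, -0.041, 0.118], 0.57)]
side wide_cap [([0.507, -0.048, 0.081], 0.83), ([0.564, 0.452, 0.021], 0.57)]
side wide_cup [([0.507, -0.048, 0.079], 0.52), ([0.508, -0.049, 0.042], 0.47)]
side sample_cup [([0.412, 0.172, 0.049], 0.67)]
side tape [([0.409, -0.306, 0.011], 0.97)]
side stopper [([0.625, 0.05, 0.023], 0.61)]
side gel_can []
```

```bash
python3 -c "
from h import *
print(job.close_job())"
```

```text
the job is handed in; nothing more can be done
None
```

The job is handed in, no verdict came back: wide cap, narrow cup and narrow cap are stacked on the wide cup (placements measured within about 1 mm), the clamp arm is within about 1° of its estimated closed position, the knob is tightened to its stop, and I left the bystanders alone.

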